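# Unstack the packing bench and weigh down the glued carton

### The job

Take the stack on the little pallet apart: first stand the steel weight on the round cork mat, then slip the label roll over the spindle post, put the short carton in the short wooden tray and the long carton in the long tray, each carton flat on the tray floor inside the lips. The long carton's glue is still drying, so once it is in its tray, move the weight from the mat onto the middle of the long carton's top and leave it standing there. Leave the glue jar and the clip tin standing where they are.

Things in the scene. Friction and masses are not known exactly. Their poses are not given: they have to be found in the camera images.
- weight_knob (a point): Steel weight, the top item of the stack: a bright steel disc 40 mm across and 22 mm high with a dark upright cylindrical knob, 20 mm across and 38 mm high, on its middle (60 mm high in all). The point is half-way up the knob: 44 mm above the weight's underside, 16 mm below its top. About 280 g. z up.
- roll_mid (a point): White paper label roll lying flat under the weight: outside 60 mm across, hole 28 mm across right through, 44 mm high. The point is its centre, 22 mm above its underside. z up along the hole.
- short_carton_mid (a point): Short cardboard carton (closed, rigid) under the label roll: 54 mm (x) by 84 mm (y) by 50 mm high, strip of paper tape along y. The point is its centre, 25 mm above its underside.
- long_carton_mid (a point): Long cardboard carton (closed, rigid), bottom of the stack, on a small slatted wooden pallet (18 mm high): 50 mm (x) by 132 mm (y) by 50 mm high, strip of paper tape along y. The point is its centre, 25 mm above its underside. The cartons in the stack are roughly but not exactly in line.
- mat: Round cork mat, fixed, 90 mm across, 4 mm thick. Origin at the centre of its underside, on the table.
- spindle: Label spindle, fixed: a round dark steel base 72 mm across and 8 mm high with an upright steel post 12 mm across on its middle, its narrowed tip 60 mm above the table. Origin at the centre of the underside, on the table. The roll lies flat on the base, the post up through its hole.
- short_tray: Short plywood tray with dark lips, fixed: inside 70 mm (x) by 100 mm (y), lips 6 mm thick. Its floor is 6 mm above the table, the lips' top 10 mm above the table. Origin at the centre of the underside, on the table. The short carton lies with its long side along the tray's y, either way round.
- long_tray: Long plywood tray with dark lips, fixed: inside 66 mm (x) by 148 mm (y), lips 6 mm thick. Its floor is 6 mm above the table, the lips' top 10 mm above the table. Origin at the centre of the underside, on the table. The long carton lies with its long side along the tray's y, either way round.
- glue_jar: Bystander: loose white glue jar, 48 mm across, 70 mm high, among the targets; leave alone. Origin at the centre of its underside.
- clip_tin: Bystander: loose open metal tin of clips, 50 mm across, 55 mm high, among the targets; leave alone. Origin at the centre of its underside.
Things that resemble listed ones, but are neither listed nor needed, are in the scene too. Leave any red or turquoise look-alike of the part that bears long_carton_mid alone.

How it is judged:
By the outcome, as a careful person would: the job done as asked, in the order asked, and still so for the second after the job is handed in, with the robot touching nothing.
It also fails if it takes over 125 s, if anything falls off the work surface, if the arm or the gripper's body presses on something with over 40 N, if the wrist force passes 120 N, or if a joint passes its speed limit or range.

### The arm

A 6-joint arm with a two-finger parallel gripper is mounted at the origin on the work surface. World frame = base frame: x ahead of the robot, y to its left, z up, the work surface at z = 0. Lengths are in m, angles in rad, forces in N, time in s.
With the tool pointing down it reaches from about 0.25 to 0.725 m from the base axis. Payload 4 kg.
Tool frame: the origin (TCP) lies at the very end of the fingers, on their centre line; the grasp point (between the pads) lies 19 mm behind it; y points along the fingers, z is the direction in which the jaws open and shut, and the axes are right-handed (so a half turn about y gives the same grasp; the last joint's range is limited). The gripper opens to 85 mm and grips with 20 to 120 N. Pads are 22 mm wide; open, the fingers measure 114 mm over their backs; the gripper's body (76 mm by 85 mm) begins 54 mm behind the grasp point. The pads swing forward as they close: fully open they stand 13 mm farther back than shut.
Start: joints at [1.231, 0.241, 0.005, 1.335, 0, 1.571], TCP at [0.167, 0.471, 0.231] pointing down, gripper open.
Joint ranges: [-2.72, 2.72], [-1.05, 1.87], [-1.09, 1.28], [-1.99, 2.15], [-1.42, 1.44], [-3.14, 3.14]. Speed limits (rad/s): [2.79, 2.79, 3.14, 3.14, 3.14, 3.14].

### API

Orientations are given as a unit quaternion [x, y, z, w].
In Python, from workcell import bot gives the robot as it stands. The module is installed in compiled form; this text tells all that it offers.
- The arm moves only by the tool move_arm, never from a script. Its argument "increments" is a list of rows, each an object with "grip": the closure, from 0 (fully open) to 1 (shut); "linear": the shift along the tool's x, y, z scaled (see below), a list of three; "twist": the turn about the tool's y scaled (see below). A call has exactly 5 rows; each row shifts and turns the pose as measured when the row begins, along the tool's axes as they then stand; what a row does not reach is not made up. The controller multiplies each number of a shift by 0.2 m and each number of a turn by 2 rad. A row lasts 1/10 s, in which the tool goes at most 50 mm and 8.59 degrees, less where a joint would pass 70% of its speed; a pose out of reach is approached as far as the arm can. A call with a number of a shift or a turn outside -1 to 1 is refused whole. A call with a gripper value outside its range is refused whole. The fingers move at their own pace and stop on an object; the grip force is fixed at half the most. Time passes only in rows, so rows that do not move let the fingers close, or fill a call up. It gives the time, the measured TCP pose, the force and the opening at its end, in the units of the state.
- bot.get_obs(): the state, without advancing time (a new reading comes with each control period).
- bot.camera(name): name is "scene" or "top" or "wrist"; returns (picture, depth): 420x560x3 uint8, blue, green, red; 420x560 float32, m along the optical axis (not along the pixel's ray), 0 where there is no reading.
- bot.camera_params(name): a dict with "camera_matrix" (3x3 intrinsics, pixels), "dist" ([k1, k2, p1, p2, k3] as OpenCV has them; the pictures are not rectified), "rvec" (rotation vector, rad) and "tvec" (3), from world to camera coordinates, as OpenCV has them; the wrist camera has in their place "T_tool_cam" (4x4, takes a point from camera to tool coordinates, whose origin is the TCP and whose axes are the tool frame's). Camera axes: x right, y down, z forward; pixel columns grow to the right and rows downward; lengths in m; the calibration is good to about 2 mm. A picture is of the moment at which its call begins: read the wrist's pose just before it. camera_params takes no time and is no camera call.
- bot.job_done(): hands the job in, once; it reports no verdict.
The state is a dict: "clock": time; "joint_pos": joint angles; "joint_vel": joint speeds; "tau": joint torques, N m; "eef_pos": TCP position; "tool_rot": TCP orientation; "ft_force": force on the tool from outside, world axes, zero at the start; "ft_torque": the same for the moment, N m; "grip_width": finger opening in m.
Only numpy, scipy, OpenCV 4.12 (cv2) and the standard library are available. Lean on these libraries where they do the work, as an engineer would, in place of code of your own. Each camera call takes 0.05 s, during which the arm holds its last target. There are 200 camera calls.

## Working session

There is one attempt and no reset: what is moved stays moved. The work goes in short steps, Python scripts to look and compute and a tool call to move; the robot and the scene stay as the last step left them, time stands still between calls to the robot, and variables do not carry over. Pictures are saved under pics/ and viewed, about 12 in all and at most 16, crops included, and the job is handed in when it is done.

Besides the shell and the picture viewer there is one more tool, called after "Emit:" as name(argument=value, ...) on one line, values as JSON. move_arm: Moves the arm, as the interface text tells. Its arguments: {"type":"object","properties":{"increments":{"type":"array"}},"required":["increments"]}

```bash
mkdir -p pics; cat > h.py <<'E'
import numpy as np, cv2
from workcell import bot
from scipy.spatial.transform import Rotation as R
def cam(n):
    o=bot.get_obs(); im,d=bot.camera(n); p=bot.camera_params(n)
    K=np.array(p["camera_matrix"]);D=np.array(p["dist"])
    if n=="wrist":
        T=np.eye(4);T[:3,:3]=R.from_quat(o["tool_rot"]).as_matrix();T[:3,3]=o["eef_pos"]
        M=T@np.array(p["T_tool_cam"])
    else:
        M=np.eye(4);r=cv2.Rodrigues(np.array(p["rvec"]))[0];M[:3,:3]=r.T;M[:3,3]=-r.T@np.array(p["tvec"]).ravel()
    return im,d,K,D,M
def rays(K,D,M,uv):
    n=cv2.undistortPoints(np.array(uv,float).reshape(-1,1,2),K,D).reshape(-1,2)
    return np.c_[n,np.ones(len(n))]@M[:3,:3].T
def plane(K,D,M,uv,z):
    r=rays(K,D,M,uv);return M[:3,3]+r*((z-M[2,3])/r[:,2])[:,None]
def cloud(d,K,D,M):
    h,w=d.shape;u,v=np.meshgrid(np.arange(w),np.arange(h))
    P=rays(K,D,M,np.c_[u.ravel(),v.ravel()])*d.reshape(-1,1)+M[:3,3]
    P[d.ravel()<=0]=np.nan
    return P.reshape(h,w,3)
E
python3 - <<'E'
from h import *
o=bot.get_obs();print({k:np.round(v,3) for k,v in o.items()})
print(R.from_quat(o["tool_rot"]).as_matrix().round(3), bot.camera_params("wrist")["T_tool_cam"])
for n in("top","scene"):
    im,d,K,D,M=cam(n);cv2.imwrite(f"pics/{n}0.png",im);np.savez(n+"0.npz",im=im,d=d,K=K,D=D,M=M);print(n,M.round(3))
E
```

```text
{'clock': np.float64(0.0), 'joint_pos': array([1.231, 0.241, 0.004, 1.335, 0.   , 1.571]), 'joint_vel': array([-0.003,  0.   , -0.001,  0.   , -0.001,  0.001]), 'tau': array([ 1.0000e-03, -3.7232e+01,  2.5241e+01,  1.7000e-02,  0.0000e+00,
       -0.0000e+00]), 'eef_pos': array([0.166, 0.471, 0.23 ]), 'tool_rot': array([ 0.698, -0.12 ,  0.119, -0.696]), 'ft_force': array([0.222, 0.216, 0.835]), 'ft_torque': array([-0.025,  0.015,  0.008]), 'grip_width': np.float64(0.085)}
[[ 0.943 -0.001  0.333]
 [-0.333 -0.002  0.943]
 [-0.    -1.    -0.002]] [[ 1.71667704e-04  9.58570007e-01  2.84857002e-01 -7.24361179e-02]
 [-7.25253571e-05 -2.84856994e-01  9.58570022e-01 -1.44604453e-01]
 [ 9.99999983e-01 -1.85214871e-04  2.06198859e-05 -5.21792763e-04]
 [ 0.00000000e+00  0.00000000e+00  0.00000000e+00  1.00000000e+00]]
top [[-0.014 -0.996  0.086  0.422]
 [-1.     0.016  0.022 -0.087]
 [-0.023 -0.085 -0.996  1.33 ]
 [ 0.     0.     0.     1.   ]]
scene [[-0.489  0.565 -0.664  1.258]
 [ 0.872  0.299 -0.387  0.353]
 [-0.02  -0.769 -0.639  0.853]
 [ 0.     0.     0.     1.   ]]
```

View pics/top0.png

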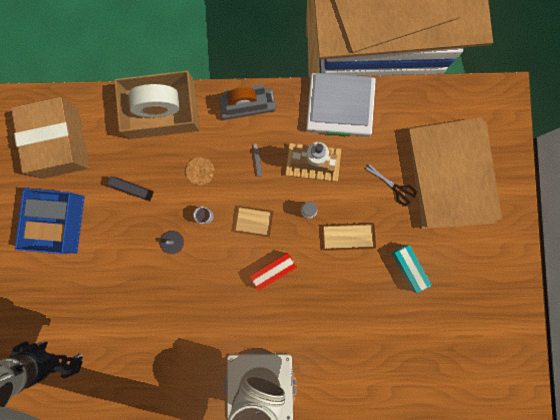

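View pics/scene0.png

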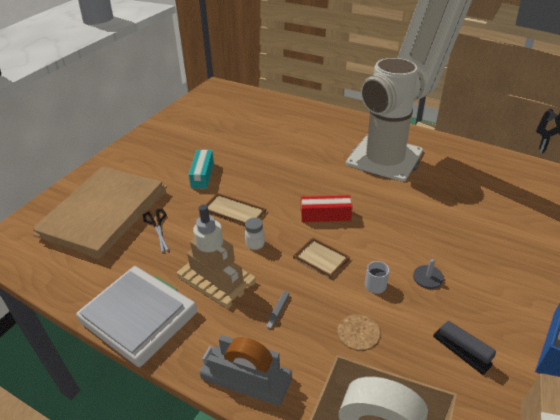

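Top view: mat (200,171), tin (203,215), spindle (171,242), short tray (253,221), jar (309,210), long tray (347,237), and the stack on its pallet at (315,158) with the weight at (318,150). The red and turquoise look-alikes are at (273,271) and (412,268). The scene view agrees.

```bash
python3 - <<'E'
from h import *
a=np.load("top0.npz");im,d,K,D,M=[a[k] for k in("im","d","K","D","M")]
P=cloud(d,K,D,M)
hsv=cv2.cvtColor(im,cv2.COLOR_BGR2HSV)
print("table z",np.nanmedian(P[290:340,300:400,2]))
def stat(n,box,z0,z1,rect=False):
    u0,v0,u1,v1=box;Q=P[v0:v1,u0:u1].reshape(-1,3);m=(Q[:,2]>z0)&(Q[:,2]<z1);Q=Q[m]
    if len(Q)<5: print(n,"few");return
    r=cv2.minAreaRect((Q[:,:2]*1000).astype(np.float32))
    print(n,len(Q),"med",np.median(Q,0).round(4),"rect",np.round(r[0],1),np.round(r[1],1),round(r[2],1))
stat("mat",(180,150,220,190),.002,.02)
stat("tin",(190,203,216,228),.02,.08)
stat("spin base",(155,228,188,256),.004,.02)
stat("post",(155,225,188,256),.035,.08)
stat("stray",(230,200,276,240),.003,.02)
stat("jar",(297,198,322,222),.05,.09)
stat("ltray",(315,220,380,255),.003,.02)
B=(280,130,350,190)
for n,z0,z1 in(("pallet",.008,.03),("long",.055,.08),("short",.105,.13),("roll",.15,.172),("disc",.176,.19),("knob",.205,.235)):
    stat(n,B,z0,z1)
for (u,v) in((336,158),(333,165),(296,155),(328,150),(318,145)): print(u,v,P[v,u].round(3))
cv2.imwrite("pics/c.png",np.hstack([cv2.resize(im[195:260,140:240],None,fx=4,fy=4,interpolation=3),cv2.resize(im[130:195,280:380],None,fx=4,fy=4,interpolation=3)]))
cv2.imwrite("pics/c.png",np.vstack([cv2.imread("pics/c.png"),cv2.resize(im[195:260,190:390],None,fx=4,fy=4,interpolation=3)]))
E
```

```text
table z 0.00041434588457134325
mat 598 med [0.6489 0.1783 0.004 ] rect [654. 180.] [123.2 123. ] 89.0
tin 251 med [0.5089 0.1632 0.0351] rect [508.3 161.9] [49.3 47.9] 89.5
spin base 408 med [0.4296 0.2624 0.0078] rect [430.5 267.3] [82.5 98.5] 0.9
post 20 med [0.4283 0.2612 0.057 ] rect [429.4 262.9] [11.8  8.2] 26.4
stray 948 med [0.4899 0.0144 0.0065] rect [495.6  16. ] [138.9 120.2] 89.1
jar 169 med [ 0.5196 -0.1551  0.0697] rect [ 519.9 -156.2] [38.2 41.3] 88.8
ltray 1359 med [ 0.4371 -0.2726  0.0068] rect [ 437.7 -271.7] [194.5 103.6] 89.2
pallet 760 med [ 0.6447 -0.1782  0.0172] rect [ 693.8 -187.4] [180.5 156. ] 82.2
long 283 med [ 0.6664 -0.1313  0.0672] rect [ 665.9 -171. ] [132.7  54.8] 79.0
short 242 med [ 0.6555 -0.1497  0.1171] rect [ 665.3 -173.2] [84.7 54.6] 78.2
roll 199 med [ 0.6555 -0.1717  0.1612] rect [ 665.8 -176. ] [57.5 57. ] 87.6
disc 112 med [ 0.6626 -0.173   0.1827] rect [ 667.4 -175.7] [38.2 37.1] 75.6
knob 50 med [ 0.6668 -0.1758  0.2213] rect [ 668.5 -176.4] [18.2 17.6] 33.4
336 158 [ 0.67  -0.238  0.066]
333 165 [ 0.649 -0.228  0.069]
296 155 [ 0.68  -0.12   0.069]
328 150 [ 0.674 -0.205  0.162]
318 145 [ 0.674 -0.173  0.225]
```

View pics/c.png

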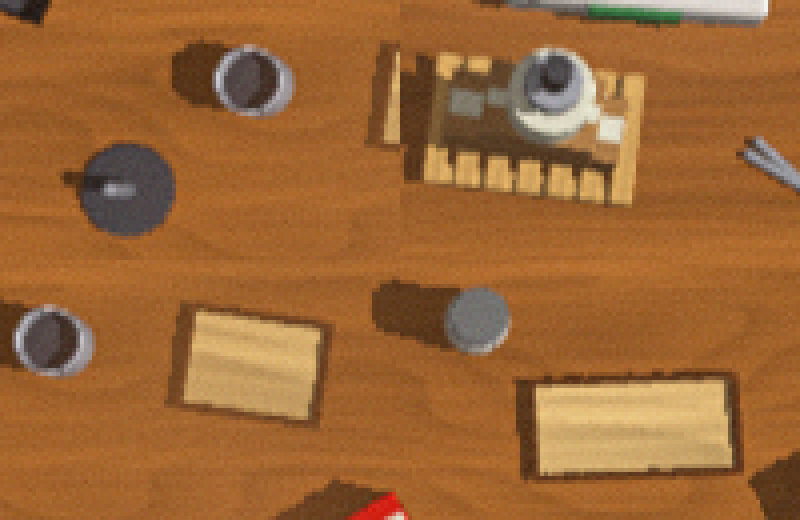

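```bash
cat > plan.py <<'E'
import sys
from h import *
# plan.py x y z zaxis_deg [n rows]: works out increments
def plan(x,y,z,ang,n=5,smax=.048):
    o=bot.get_obs();T=R.from_quat(o["tool_rot"]).as_matrix();p=np.array(o["eef_pos"])
    a0=np.degrees(np.arctan2(T[1,2],T[0,2]));da=(ang-a0+180)%360-180
    dp=np.array([x,y,z])-p
    n=max(n,int(np.ceil(np.linalg.norm(dp)/smax)),int(np.ceil(abs(da)/8.5)));n=-(-n//5)*5
    print("at",p.round(4),"ang",round(a0,1),"j",np.round(o["joint_pos"],2),"t",round(float(o["clock"]),1),"w",round(float(o["grip_width"]),3),"F",np.round(o["ft_force"],1))
    for i in range(n):
        Ti=R.from_euler("z",da*i/n,degrees=True).as_matrix()@T
        print((Ti.T@dp/n/.2).round(4).tolist(),round(-np.radians(da)/n/2,4),end="; ")
    print()
if __name__=="__main__": plan(*[float(v) for v in sys.argv[1:5]],*[int(v) for v in sys.argv[5:6]])
E
python3 - <<'E'
from h import *
a=np.load("top0.npz");im,d,K,D,M=[a[k] for k in("im","d","K","D","M")]
hsv=cv2.cvtColor(im,cv2.COLOR_BGR2HSV)
for n,(u0,v0,u1,v1),z in(("stray",(230,200,276,240),.006),("ltray",(315,220,380,255),.006),("mat",(182,152,218,190),.004),("base",(155,228,188,256),.008)):
    c=hsv[v0:v1,u0:u1].astype(int);print(n,"px",c[c.shape[0]//2,c.shape[1]//2])
    if n=="base": m=(c[...,1]<90)
    elif n=="mat": m=(c[...,1]<185)
    else: m=(c[...,2]>165)&(c[...,1]<150)
    m=cv2.morphologyEx(m.astype(np.uint8),cv2.MORPH_OPEN,np.ones((3,3)))
    k=max(cv2.findContours(m,0,1)[0],key=cv2.contourArea).reshape(-1,2)+[u0,v0]
    X=plane(K,D,M,k,z)[:,:2]*1000
    r=cv2.minAreaRect(X.astype(np.float32));e=cv2.minEnclosingCircle(X.astype(np.float32))
    print(np.round(r[0],1),np.round(r[1],1),round(r[2],1),"circ",np.round(e[0],1),round(e[1],1))
E
python3 plan.py .667 -.176 .27 -11
```

```text
stray px [ 18 121 213]
[491.5  15.4] [97.3 69.9] 81.0 circ [492.1  15.7] 56.9
ltray px [ 18 121 198]
[ 440.  -274.3] [ 66.4 144.4] 1.4 circ [ 440.3 -274.6] 77.4
mat px [ 15 155 140]
[650.6 179.9] [94.4 91.7] 19.8 circ [647.8 179.4] 50.1
base px [130   6 131]
[430.  264.7] [67.5 64.6] 0.3 circ [429.6 264.4] 35.3
at [0.1665 0.4709 0.2305] ang 70.5 j [ 1.23  0.24  0.    1.34 -0.    1.57] t 0.1 w 0.085 F [-0.  -0.  -0.2]
[0.1719, -0.0097, -0.1108] 0.0356; [0.1793, -0.0097, -0.0983] 0.0356; [0.1858, -0.0097, -0.0853] 0.0356; [0.1914, -0.0097, -0.0719] 0.0356; [0.1961, -0.0098, -0.0581] 0.0356; [0.1997, -0.0098, -0.044] 0.0356; [0.2023, -0.0098, -0.0297] 0.0356; [0.2039, -0.0098, -0.0152] 0.0356; [0.2045, -0.0099, -0.0007] 0.0356; [0.204, -0.0099, 0.0139] 0.0356; [0.2025, -0.0099, 0.0283] 0.0356; [0.2, -0.0099, 0.0426] 0.0356; [0.1964, -0.01, 0.0568] 0.0356; [0.1919, -0.01, 0.0706] 0.0356; [0.1864, -0.01, 0.084] 0.0356; [0.18, -0.0101, 0.0971] 0.0356; [0.1726, -0.0101, 0.1096] 0.0356; [0.1644, -0.0101, 0.1216] 0.0356; [0.1553, -0.0101, 0.133] 0.0356; [0.1455, -0.0101, 0.1437] 0.0356;
```

Emit:
move_arm(increments=[{"grip":0,"linear":[0.17,-0.02,-0.11],"twist":0.036},{"grip":0,"linear":[0.18,-0.02,-0.1],"twist":0.036},{"grip":0,"linear":[0.185,-0.02,-0.085],"twist":0.036},{"grip":0,"linear":[0.19,-0.02,-0.07],"twist":0.036},{"grip":0,"linear":[0.195,-0.02,-0.06],"twist":0.036}])

```text
clock: 0.6
eef_pos: [0.2901, 0.3065, 0.2475]
tool_rot: [0.667, -0.244, 0.243, -0.661]
ft_force: [0.6, 0.1, -0.6]
grip_width: 0.0857
```

Emit:
move_arm(increments=[{"grip":0,"linear":[0.2,-0.02,-0.045],"twist":0.036},{"grip":0,"linear":[0.2,-0.02,-0.03],"twist":0.036},{"grip":0,"linear":[0.205,-0.02,-0.015],"twist":0.036},{"grip":0,"linear":[0.205,-0.02,0],"twist":0.036},{"grip":0,"linear":[0.205,-0.02,0.015],"twist":0.036}])

```text
clock: 1.1
eef_pos: [0.4157, 0.135, 0.2675]
tool_rot: [0.611, -0.363, 0.362, -0.604]
ft_force: [0.5, 1.8, -0.3]
grip_width: 0.0855
```

```bash
python3 plan.py .667 -.176 .30 -11
```

```text
at [0.4157 0.135  0.2675] ang 28.3 j [ 0.32  0.11 -0.06  1.41 -0.01  1.39] t 1.1 w 0.085 F [ 0.5  1.8 -0.3]
[0.1966, -0.0159, 0.0367] 0.0343; [0.1936, -0.016, 0.0501] 0.0343; [0.1897, -0.0162, 0.0632] 0.0343; [0.1849, -0.0163, 0.0761] 0.0343; [0.1792, -0.0165, 0.0886] 0.0343; [0.1727, -0.0166, 0.1006] 0.0343; [0.1654, -0.0167, 0.1122] 0.0343; [0.1573, -0.0169, 0.1233] 0.0343; [0.1485, -0.017, 0.1338] 0.0343; [0.1389, -0.0171, 0.1437] 0.0343;
```

Works as planned, with little lag.

Emit:
move_arm(increments=[{"grip":0,"linear":[0.195,-0.016,0.037],"twist":0.034},{"grip":0,"linear":[0.195,-0.016,0.05],"twist":0.034},{"grip":0,"linear":[0.19,-0.016,0.063],"twist":0.034},{"grip":0,"linear":[0.185,-0.016,0.076],"twist":0.034},{"grip":0,"linear":[0.18,-0.016,0.089],"twist":0.034}])

```text
clock: 1.6
eef_pos: [0.5434, -0.0295, 0.2826]
tool_rot: [0.537, -0.465, 0.463, -0.529]
ft_force: [1.1, 0.6, 1.1]
grip_width: 0.0854
```

Emit:
move_arm(increments=[{"grip":0,"linear":[0.17,-0.017,0.1],"twist":0.034},{"grip":0,"linear":[0.165,-0.017,0.11],"twist":0.034},{"grip":0,"linear":[0.155,-0.017,0.12],"twist":0.034},{"grip":0,"linear":[0.15,-0.017,0.13],"twist":0.034},{"grip":0,"linear":[0.14,-0.017,0.14],"twist":0.034}])

```text
clock: 2.1
eef_pos: [0.6661, -0.1938, 0.2965]
tool_rot: [-0.448, 0.553, -0.549, 0.438]
ft_force: [2.5, -0.3, 0.1]
grip_width: 0.0857
```

```bash
cat > look.py <<'E'
import sys
from h import *
# look.py name x0 x1 y0 y1 z0,z1 z0,z1 ... : wrist cloud stats per height band in a world box
im,d,K,D,M=cam("wrist");cv2.imwrite(f"pics/{sys.argv[1]}.png",im);P=cloud(d,K,D,M).reshape(-1,3)
x0,x1,y0,y1=map(float,sys.argv[2:6])
b=(P[:,0]>x0)&(P[:,0]<x1)&(P[:,1]>y0)&(P[:,1]<y1)
for s in sys.argv[6:]:
    a,c=map(float,s.split(","));Q=P[b&(P[:,2]>a)&(P[:,2]<c)]
    if len(Q)<5: print(s,"few");continue
    r=cv2.minAreaRect((Q[:,:2]*1000).astype(np.float32));print(s,len(Q),"z",np.median(Q[:,2]).round(4),np.round(r[0],1),np.round(r[1],1),round(r[2],1))
E
python3 plan.py .667 -.176 .19 -11; python3 look.py w1 .55 .78 -.3 -.05 .215,.23 .178,.19 .157,.167 .114,.123 .063,.073
```

```text
at [ 0.6661 -0.1938  0.2965] ang -12.5 j [-0.28  0.7   0.89  1.77 -0.01  1.51] t 2.1 w 0.086 F [ 2.5 -0.3  0.1]
[-0.0184, 0.1064, -0.0016] -0.0026; [-0.0184, 0.1064, -0.0015] -0.0026; [-0.0185, 0.1064, -0.0014] -0.0026; [-0.0185, 0.1064, -0.0013] -0.0026; [-0.0185, 0.1064, -0.0012] -0.0026; 
.215,.23 807 z 0.2238 [ 672.8 -176. ] [19.6 19.1] 31.8
.178,.19 1358 z 0.1859 [ 673.4 -175.4] [38.  39.2] 78.0
.157,.167 2030 z 0.1639 [ 671.2 -176. ] [58.7 59. ] 31.4
.114,.123 1591 z 0.12 [ 669.8 -172.5] [84.2 53.6] 78.6
.063,.073 1630 z 0.07 [ 672.2 -170.8] [131.9  49.8] 78.3
```

View pics/w1.png

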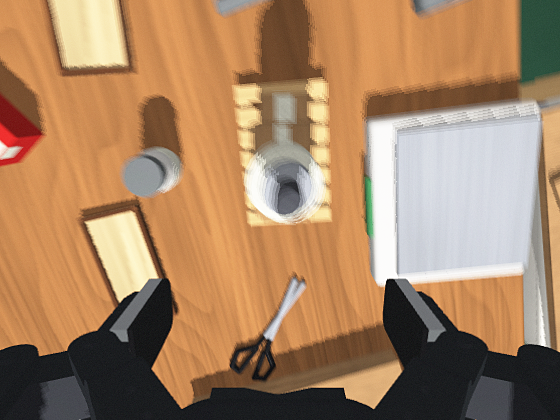

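Fine view: knob at (288,195) centred over the stack, clear of the jar (145,175); but the picture is motion-blurred, so I measure once more at rest.

Emit:
move_arm(increments=[{"grip":0,"linear":[-0.09,0.05,0.01],"twist":-0.013},{"grip":0,"linear":[0,0,0],"twist":0},{"grip":0,"linear":[0,0,0],"twist":0},{"grip":0,"linear":[0,0,0],"twist":0},{"grip":0,"linear":[0,0,0],"twist":0}])

```text
clock: 2.65
eef_pos: [0.6746, -0.1823, 0.2761]
tool_rot: [-0.456, 0.551, -0.543, 0.44]
ft_force: [0.4, 0.5, -0.4]
grip_width: 0.086
```

```bash
python3 look.py w2 .55 .78 -.3 -.05 .215,.23 .178,.19 .157,.167 .114,.123 .063,.073; python3 plan.py .669 -.176 .191 -11
```

```text
.215,.23 940 z 0.2237 [ 673.  -175.8] [19.3 19.1] 32.5
.178,.19 1539 z 0.1858 [ 673.6 -174. ] [35.7 39.2] 74.3
.157,.167 2106 z 0.1639 [ 671.4 -174.6] [57.  59.3] 81.0
.114,.123 1706 z 0.12 [ 669.7 -172.4] [83.8 54. ] 78.0
.063,.073 1577 z 0.07 [ 672.6 -170.7] [131.7  50. ] 78.6
at [ 0.6746 -0.1823  0.2764] ang -11.3 j [-0.26  0.71  0.86  1.74 -0.01  1.51] t 2.7 w 0.086 F [-0.1  0.2  0.1]
[-0.0059, 0.0855, -0.0048] -0.0005; [-0.0059, 0.0855, -0.0048] -0.0005; [-0.0059, 0.0855, -0.0048] -0.0005; [-0.0059, 0.0855, -0.0048] -0.0005; [-0.0059, 0.0855, -0.0048] -0.0005;
```

Emit:
move_arm(increments=[{"grip":0,"linear":[-0.007,0.085,-0.004],"twist":0},{"grip":0,"linear":[-0.006,0.085,-0.004],"twist":0},{"grip":0,"linear":[-0.006,0.085,-0.003],"twist":0},{"grip":0,"linear":[-0.006,0.085,-0.003],"twist":0},{"grip":0,"linear":[-0.006,0.06,-0.003],"twist":0}])

```text
clock: 3.2
eef_pos: [0.6718, -0.1746, 0.2044]
tool_rot: [0.453, -0.545, 0.547, -0.444]
ft_force: [-0.4, -0.2, -0.2]
grip_width: 0.0856
```

```bash
python3 plan.py .671 -.175 .191 -11; python3 -c "
from h import *
print(R.from_quat(bot.get_obs()['tool_rot']).as_matrix().round(3))"
```

```text
at [ 0.6718 -0.1746  0.2044] ang -11.2 j [-0.25  0.67  0.6   1.51 -0.01  1.52] t 3.2 w 0.086 F [-0.4 -0.2 -0.2]
[0.0004, 0.0134, -0.0006] -0.0003; [0.0004, 0.0134, -0.0006] -0.0003; [0.0004, 0.0134, -0.0006] -0.0003; [0.0004, 0.0134, -0.0006] -0.0003; [0.0004, 0.0134, -0.0006] -0.0003; 
[[-0.194 -0.008  0.981]
 [-0.981 -0.01  -0.194]
 [ 0.011 -1.    -0.006]]
```

Emit:
move_arm(increments=[{"grip":0,"linear":[0,0.035,0],"twist":0},{"grip":0,"linear":[0,0.03,0],"twist":0},{"grip":1,"linear":[0,0,0],"twist":0},{"grip":1,"linear":[0,0,0],"twist":0},{"grip":1,"linear":[0,0,0],"twist":0}])

```text
clock: 3.7
eef_pos: [0.6712, -0.1741, 0.1936]
tool_rot: [0.453, -0.544, 0.548, -0.445]
ft_force: [0.7, 0.2, 0.4]
grip_width: 0.0439
```

Emit:
move_arm(increments=[{"grip":1,"linear":[0,0,0],"twist":0},{"grip":1,"linear":[0,0,0],"twist":0},{"grip":1,"linear":[0,0,0],"twist":0},{"grip":1,"linear":[0,-0.05,0],"twist":0},{"grip":1,"linear":[0,-0.1,0],"twist":0}])

```text
clock: 4.2
eef_pos: [0.6698, -0.1735, 0.221]
tool_rot: [-0.455, 0.546, -0.546, 0.444]
ft_force: [-0.1, 0.6, -2.0]
grip_width: 0.018
```

```bash
python3 plan.py .648 .179 .1 15; python3 look.py w3 .55 .78 -.3 -.05 .157,.167 .114,.123 .063,.073
```

```text
at [ 0.6698 -0.1735  0.221 ] ang -11.1 j [-0.25  0.67  0.64  1.55 -0.01  1.52] t 4.2 w 0.018 F [-0.1  0.6 -2. ]
[-0.1715, 0.0591, -0.044] -0.0228; [-0.1734, 0.059, -0.0362] -0.0228; [-0.1749, 0.0589, -0.0283] -0.0228; [-0.176, 0.0588, -0.0203] -0.0228; [-0.1768, 0.0587, -0.0123] -0.0228; [-0.1772, 0.0586, -0.0043] -0.0228; [-0.1772, 0.0585, 0.0038] -0.0228; [-0.1769, 0.0584, 0.0118] -0.0228; [-0.1762, 0.0584, 0.0198] -0.0228; [-0.1751, 0.0583, 0.0278] -0.0228; 
.157,.167 3459 z 0.1638 [ 673.8 -168.8] [44.7 59.4] 71.7
.114,.123 2582 z 0.12 [ 673.1 -156.8] [52.5 53.9] 78.4
.063,.073 2142 z 0.07 [ 683.2 -119.1] [26.8 49.6] 78.0
```

View pics/w3.png

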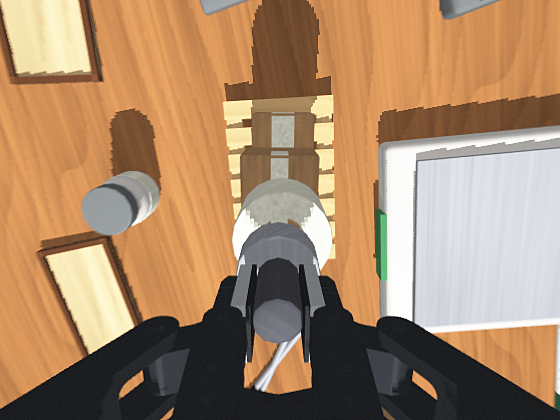

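The weight is held upright by its knob at (278,290), and the roll is left lying on the cartons. On to the mat.

Emit:
move_arm(increments=[{"grip":1,"linear":[-0.15,-0.02,-0.04],"twist":-0.023},{"grip":1,"linear":[-0.18,0.03,-0.035],"twist":-0.023},{"grip":1,"linear":[-0.18,0.05,-0.03],"twist":-0.023},{"grip":1,"linear":[-0.18,0.06,-0.02],"twist":-0.023},{"grip":1,"linear":[-0.18,0.06,-0.012],"twist":-0.023}])

```text
clock: 4.75
eef_pos: [0.6644, -0.0005, 0.1916]
tool_rot: [0.51, -0.487, 0.497, -0.506]
ft_force: [0.6, -0.3, -2.5]
grip_width: 0.0181
```

Emit:
move_arm(increments=[{"grip":1,"linear":[-0.18,0.06,-0.004],"twist":-0.023},{"grip":1,"linear":[-0.18,0.06,0.004],"twist":-0.023},{"grip":1,"linear":[-0.18,0.06,0.012],"twist":-0.023},{"grip":1,"linear":[-0.18,0.06,0.02],"twist":-0.023},{"grip":1,"linear":[-0.15,0.06,0.02],"twist":-0.023}])

```text
clock: 5.25
eef_pos: [0.6525, 0.1808, 0.1277]
tool_rot: [0.565, -0.422, 0.432, -0.561]
ft_force: [0.4, 0.5, -2.5]
grip_width: 0.018
```

```bash
python3 plan.py .648 .179 .05 15
```

```text
at [0.6525 0.1808 0.1277] ang 15.6 j [ 0.28  0.65  0.36  1.28 -0.01  1.57] t 5.2 w 0.018 F [ 0.4  0.5 -2.5]
[-0.0007, 0.0777, -0.0052] 0.0011; [-0.0007, 0.0777, -0.0052] 0.0011; [-0.0007, 0.0777, -0.0052] 0.0011; [-0.0007, 0.0777, -0.0052] 0.0011; [-0.0006, 0.0777, -0.0052] 0.0011;
```

Emit:
move_arm(increments=[{"grip":1,"linear":[0,0.1,-0.005],"twist":0},{"grip":1,"linear":[0,0.1,-0.005],"twist":0},{"grip":1,"linear":[0,0.1,-0.005],"twist":0},{"grip":1,"linear":[0,0.08,-0.005],"twist":0},{"grip":1,"linear":[0,0.02,0],"twist":0}])

```text
clock: 5.75
eef_pos: [0.6473, 0.1871, 0.0434]
tool_rot: [0.568, -0.42, 0.428, -0.564]
ft_force: [-0.3, 0.8, -3.5]
grip_width: 0.0183
```

```bash
python3 plan.py .648 .179 .034 15
```

```text
at [0.6473 0.1871 0.0434] ang 16.3 j [ 0.29  0.7   0.24  1.1  -0.01  1.57] t 5.8 w 0.018 F [-0.3  0.8 -3.5]
[0.0078, 0.0095, -0.0017] 0.0023; [0.0078, 0.0095, -0.0016] 0.0023; [0.0078, 0.0095, -0.0016] 0.0023; [0.0078, 0.0095, -0.0015] 0.0023; [0.0078, 0.0095, -0.0015] 0.0023;
```

Emit:
move_arm(increments=[{"grip":1,"linear":[0.03,0.01,0],"twist":0},{"grip":1,"linear":[0.012,0.012,0],"twist":0},{"grip":1,"linear":[0,0.012,0],"twist":0},{"grip":1,"linear":[0,0.01,0],"twist":0},{"grip":1,"linear":[0,0,0],"twist":0}])

```text
clock: 6.25
eef_pos: [0.6521, 0.178, 0.0375]
tool_rot: [0.566, -0.419, 0.43, -0.565]
ft_force: [1.4, -0.4, -3.2]
grip_width: 0.0181
```

Emit:
move_arm(increments=[{"grip":1,"linear":[0,0.012,-0.015],"twist":0},{"grip":1,"linear":[0,0.01,0],"twist":0},{"grip":1,"linear":[0,0.005,0],"twist":0},{"grip":1,"linear":[0,0.005,0],"twist":0},{"grip":1,"linear":[0,0,0],"twist":0}])

```text
clock: 6.75
eef_pos: [0.6515, 0.1777, 0.037]
tool_rot: [-0.564, 0.417, -0.431, 0.567]
ft_force: [-0.4, 0.3, -1.4]
grip_width: 0.0184
```

Emit:
move_arm(increments=[{"grip":1,"linear":[0,0.02,0],"twist":0},{"grip":1,"linear":[0,0.02,0],"twist":0},{"grip":1,"linear":[0,0,0],"twist":0},{"grip":0.5,"linear":[0,0,0],"twist":0},{"grip":0,"linear":[0,0,0],"twist":0}])

```text
clock: 7.25
eef_pos: [0.6528, 0.1781, 0.0376]
tool_rot: [-0.562, 0.416, -0.433, 0.569]
ft_force: [-0.5, 0.5, 0.3]
grip_width: 0.0467
```

Emit:
move_arm(increments=[{"grip":0,"linear":[0,0,0],"twist":0},{"grip":0,"linear":[0,0,0],"twist":0},{"grip":0,"linear":[0,-0.05,0],"twist":0},{"grip":0,"linear":[0,-0.2,0],"twist":0},{"grip":0,"linear":[0,-0.2,0],"twist":0}])

```text
clock: 7.75
eef_pos: [0.6456, 0.1774, 0.1201]
tool_rot: [0.568, -0.419, 0.429, -0.564]
ft_force: [1.2, -0.4, 0.7]
grip_width: 0.0853
```

```bash
python3 plan.py .67 -.175 .22 -11; python3 look.py w4 .55 .75 .08 .28 .056,.07 .018,.03
```

```text
at [0.6456 0.1774 0.1201] ang 16.3 j [ 0.27  0.64  0.32  1.25 -0.01  1.56] t 7.8 w 0.085 F [ 1.2 -0.4  0.7]
[0.1732, -0.0478, -0.0375] 0.0238; [0.1748, -0.0477, -0.0293] 0.0238; [0.176, -0.0476, -0.0209] 0.0238; [0.1768, -0.0476, -0.0126] 0.0238; [0.1772, -0.0476, -0.0042] 0.0238; [0.1772, -0.0475, 0.0042] 0.0238; [0.1768, -0.0475, 0.0126] 0.0238; [0.176, -0.0475, 0.021] 0.0238; [0.1748, -0.0475, 0.0293] 0.0238; [0.1733, -0.0474, 0.0376] 0.0238; 
.056,.07 925 z 0.0657 [653.4 176.8] [19.5 19.2] 2.1
.018,.03 1500 z 0.0278 [652.3 179. ] [39.6 34.6] 23.0
```

View pics/w4.png

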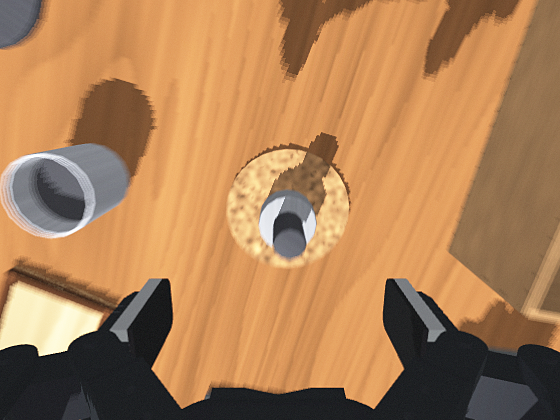

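The weight stands on the mat at (288,225), well inside its rim, and the tin is untouched. Next the roll.

Emit:
move_arm(increments=[{"grip":0,"linear":[0.17,-0.06,-0.037],"twist":0.024},{"grip":0,"linear":[0.175,-0.06,-0.03],"twist":0.024},{"grip":0,"linear":[0.175,-0.05,-0.02],"twist":0.024},{"grip":0,"linear":[0.175,-0.05,-0.012],"twist":0.024},{"grip":0,"linear":[0.175,-0.05,-0.004],"twist":0.024}])

```text
clock: 8.3
eef_pos: [0.6629, 0.0053, 0.192]
tool_rot: [-0.506, 0.479, -0.497, 0.517]
ft_force: [0.1, -0.2, 0.4]
grip_width: 0.0852
```

Emit:
move_arm(increments=[{"grip":0,"linear":[0.175,-0.05,0.004],"twist":0.024},{"grip":0,"linear":[0.175,-0.05,0.012],"twist":0.024},{"grip":0,"linear":[0.175,-0.05,0.02],"twist":0.024},{"grip":0,"linear":[0.17,-0.05,0.03],"twist":0.024},{"grip":0,"linear":[0.13,-0.02,0.03],"twist":0.024}])

```text
clock: 8.8
eef_pos: [0.6734, -0.1689, 0.244]
tool_rot: [0.438, -0.538, 0.559, -0.454]
ft_force: [0.3, 0.4, -0.4]
grip_width: 0.0853
```

```bash
python3 look.py w5 .55 .78 -.3 -.05 .157,.167 .114,.123 .063,.073;python3 plan.py .67 -.175 .127 -11
```

```text
.157,.167 4864 z 0.1638 [ 671.4 -175.9] [59.3 59.1] 68.2
.114,.123 2529 z 0.1199 [ 670.  -172.1] [83.7 54. ] 78.5
.063,.073 1820 z 0.07 [ 682.7 -119.2] [26.4 49.6] 78.1
at [ 0.6733 -0.1737  0.2443] ang -12.1 j [-0.25  0.62  0.62  1.53 -0.    1.53] t 8.8 w 0.085 F [-0.6 -2.4  0.5]
[0.0017, 0.1171, -0.0075] -0.0019; [0.0017, 0.1171, -0.0075] -0.0019; [0.0017, 0.1171, -0.0075] -0.0019; [0.0016, 0.1171, -0.0075] -0.0019; [0.0016, 0.1171, -0.0075] -0.0019;
```

Emit:
move_arm(increments=[{"grip":0,"linear":[0.004,0.12,-0.005],"twist":-0.005},{"grip":0,"linear":[0.001,0.12,-0.004],"twist":-0.003},{"grip":0,"linear":[0.001,0.12,-0.004],"twist":0},{"grip":0,"linear":[0.001,0.12,-0.004],"twist":0},{"grip":0,"linear":[0,0.08,-0.004],"twist":0}])

```text
clock: 9.35
eef_pos: [0.6768, -0.1805, 0.1359]
tool_rot: [0.437, -0.532, 0.563, -0.458]
ft_force: [-1.1, 0.9, 0.1]
grip_width: 0.0857
```

```bash
python3 plan.py .671 -.1755 .127 -11
```

```text
at [ 0.6768 -0.1805  0.1359] ang -11.4 j [-0.26  0.65  0.39  1.26 -0.    1.51] t 9.3 w 0.086 F [-1.1  0.9  0.1]
[-0.0038, 0.0085, -0.0072] -0.0008; [-0.0038, 0.0085, -0.0072] -0.0008; [-0.0038, 0.0085, -0.0072] -0.0008; [-0.0038, 0.0085, -0.0072] -0.0008; [-0.0038, 0.0085, -0.0072] -0.0008;
```

Repeated rows are building up a tool tilt of about 3° in the radial direction. I'll back up and see how motion changes it.

Emit:
move_arm(increments=[{"grip":0,"linear":[0,-0.2,-0.02],"twist":0},{"grip":0,"linear":[0,-0.2,0],"twist":0},{"grip":0,"linear":[0,0,0],"twist":0},{"grip":0,"linear":[0,0,0],"twist":0},{"grip":0,"linear":[0,0,0],"twist":0}])

```text
clock: 9.85
eef_pos: [0.6653, -0.1768, 0.2109]
tool_rot: [0.44, -0.535, 0.559, -0.456]
ft_force: [-0.6, -0.1, 0.1]
grip_width: 0.0852
```

```bash
cat >> plan.py <<'E'
    T=R.from_quat(bot.get_obs()["tool_rot"]).as_matrix();print("tilt: tool-y along tool-x-horiz, tool-z-horiz (mrad)",round(1000*-T[2,0],1),round(1000*-T[2,2],1),"y axis",T[:,1].round(3))
E
python3 plan.py .671 -.1755 .127 -11
```

```text
File "plan.py", line 15
    T=R.from_quat(bot.get_obs()["tool_rot"]).as_matrix();print("tilt: tool-y along tool-x-horiz, tool-z-horiz (mrad)",round(1000*-T[2,0],1),round(1000*-T[2,2],1),"y axis",T[:,1].round(3))
IndentationError: unexpected indent
```

Emit:
move_arm(increments=[{"grip":0,"linear":[0,0.02,0],"twist":0},{"grip":0,"linear":[0,0.02,0],"twist":0},{"grip":0,"linear":[0,0.02,0],"twist":0},{"grip":0,"linear":[0,0.02,0],"twist":0},{"grip":0,"linear":[0,0.02,0],"twist":0}])

```text
clock: 10.35
eef_pos: [0.6645, -0.1765, 0.1853]
tool_rot: [0.441, -0.537, 0.557, -0.455]
ft_force: [-0.2, -0.1, -0.3]
grip_width: 0.0854
```

```bash
python3 plan.py .671 -.1755 .127 -11
```

```text
File "plan.py", line 15
    T=R.from_quat(bot.get_obs()["tool_rot"]).as_matrix();print("tilt: tool-y along tool-x-horiz, tool-z-horiz (mrad)",round(1000*-T[2,0],1),round(1000*-T[2,2],1),"y axis",T[:,1].round(3))
IndentationError: unexpected indent
```

Emit:
move_arm(increments=[{"grip":0,"linear":[0,-0.25,0],"twist":0},{"grip":0,"linear":[0,-0.25,0],"twist":0},{"grip":0,"linear":[0,-0.25,0],"twist":0},{"grip":0,"linear":[0,-0.1,0],"twist":0},{"grip":0,"linear":[0,0,0],"twist":0}])

```text
clock: 10.85
eef_pos: [0.654, -0.1736, 0.3489]
tool_rot: [0.446, -0.544, 0.55, -0.45]
ft_force: [-0.4, 0.2, -0.4]
grip_width: 0.0856
```

```bash
sed -i '$d' plan.py; cat >> plan.py <<'E'
T=R.from_quat(bot.get_obs()["tool_rot"]).as_matrix();print("tilt y axis",T[:,1].round(3))
E
python3 plan.py .671 -.1755 .18 -11
```

```text
at [ 0.654  -0.1736  0.3489] ang -11.4 j [-0.26  0.66  0.95  1.86 -0.    1.51] t 10.8 w 0.086 F [-0.4  0.2 -0.4]
[-0.0018, 0.169, 0.0154] -0.0007; [-0.0018, 0.169, 0.0154] -0.0007; [-0.0017, 0.169, 0.0154] -0.0007; [-0.0017, 0.169, 0.0154] -0.0007; [-0.0017, 0.169, 0.0154] -0.0007; 
tilt y axis [ 0.009 -0.003 -1.   ]
```

Emit:
move_arm(increments=[{"grip":0,"linear":[0,0.1,0.015],"twist":0},{"grip":0,"linear":[0,0.1,0.015],"twist":0},{"grip":0,"linear":[0,0.1,0.015],"twist":0},{"grip":0,"linear":[0,0.1,0.015],"twist":0},{"grip":0,"linear":[0,0.1,0.01],"twist":0}])

```text
clock: 11.35
eef_pos: [0.6699, -0.1772, 0.2421]
tool_rot: [0.446, -0.543, 0.551, -0.45]
ft_force: [-0.0, -0.0, 0.0]
grip_width: 0.0855
```

Emit:
move_arm(increments=[{"grip":0,"linear":[0,0.1,0],"twist":0},{"grip":0,"linear":[0,0.1,0],"twist":0},{"grip":0,"linear":[0,0.1,0],"twist":0},{"grip":0,"linear":[0,0.1,0],"twist":0},{"grip":0,"linear":[0,0.08,0],"twist":0}])

```text
clock: 11.85
eef_pos: [0.6638, -0.1757, 0.1279]
tool_rot: [-0.449, 0.548, -0.546, 0.447]
ft_force: [0.3, 0.5, 0.8]
grip_width: 0.0853
```

```bash
python3 plan.py .671 -.1755 .127 -11
```

```text
at [ 0.6638 -0.1757  0.1279] ang -11.4 j [-0.26  0.68  0.41  1.32 -0.    1.51] t 11.8 w 0.085 F [0.3 0.5 0.8]
[-0.0016, 0.0009, 0.007] -0.0007; [-0.0016, 0.0009, 0.007] -0.0007; [-0.0016, 0.0009, 0.007] -0.0007; [-0.0016, 0.0009, 0.007] -0.0007; [-0.0016, 0.0009, 0.007] -0.0007; 
tilt y axis [-0.005  0.    -1.   ]
```

Emit:
move_arm(increments=[{"grip":0,"linear":[0,0,0.02],"twist":0},{"grip":0,"linear":[0,0,0.018],"twist":0},{"grip":1,"linear":[0,0,0],"twist":0},{"grip":1,"linear":[0,0,0],"twist":0},{"grip":1,"linear":[0,0,0],"twist":0}])

```text
clock: 12.35
eef_pos: [0.6691, -0.1765, 0.1227]
tool_rot: [-0.451, 0.55, -0.544, 0.445]
ft_force: [-0.4, -0.5, -0.4]
grip_width: 0.0577
```

Emit:
move_arm(increments=[{"grip":1,"linear":[0,0,0],"twist":0},{"grip":1,"linear":[0,0,0],"twist":0},{"grip":1,"linear":[0,-0.02,0],"twist":0},{"grip":1,"linear":[0,-0.05,0],"twist":0},{"grip":1,"linear":[0,-0.05,0],"twist":0}])

```text
clock: 12.85
eef_pos: [0.6686, -0.1764, 0.148]
tool_rot: [-0.451, 0.551, -0.543, 0.445]
ft_force: [0.3, 0.3, -0.8]
grip_width: 0.0581
```

```bash
python3 look.py w6 .55 .78 -.3 -.05 .114,.123 .063,.073 .175,.2; python3 plan.py .430 .2635 .15 32; 
```

```text
.114,.123 6369 z 0.12 [ 670.7 -168.6] [76.4 54.2] 78.4
.063,.073 3714 z 0.0701 [ 682.9 -119.4] [26.6 50. ] 78.2
.175,.2 23269 z 0.1902 [ 670.4 -174.5] [ 56.8 101.1] 58.0
at [ 0.6697 -0.1767  0.1503] ang -11.4 j [-0.26  0.68  0.49  1.39 -0.    1.51] t 12.9 w 0.057 F [0.4 0.5 1.2]
[-0.1281, 0.0012, -0.1073] -0.0252; [-0.1333, 0.0011, -0.1007] -0.0252; [-0.1382, 0.001, -0.0938] -0.0252; [-0.1428, 0.001, -0.0867] -0.0252; [-0.147, 0.0009, -0.0794] -0.0252; [-0.1508, 0.0008, -0.0719] -0.0252; [-0.1542, 0.0007, -0.0642] -0.0252; [-0.1573, 0.0007, -0.0563] -0.0252; [-0.1599, 0.0006, -0.0483] -0.0252; [-0.1622, 0.0005, -0.0402] -0.0252; [-0.164, 0.0004, -0.032] -0.0252; [-0.1654, 0.0003, -0.0236] -0.0252; [-0.1664, 0.0002, -0.0153] -0.0252; [-0.1669, 0.0002, -0.0069] -0.0252; [-0.1671, 0.0001, 0.0016] -0.0252; 
tilt y axis [-0.01   0.002 -1.   ]
```

View pics/w6.png

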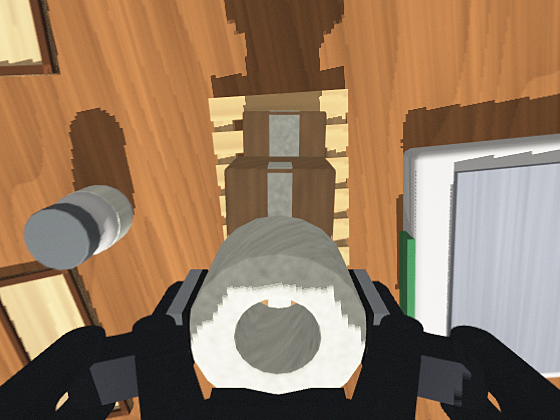

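The roll is held with its ring centred at (278,335), and the cartons stayed in place. Carrying it over to the spindle.

Emit:
move_arm(increments=[{"grip":1,"linear":[-0.13,-0.01,-0.107],"twist":-0.025},{"grip":1,"linear":[-0.135,-0.01,-0.1],"twist":-0.025},{"grip":1,"linear":[-0.14,-0.01,-0.094],"twist":-0.025},{"grip":1,"linear":[-0.145,0,-0.087],"twist":-0.025},{"grip":1,"linear":[-0.147,0,-0.08],"twist":-0.025}])

```text
clock: 13.4
eef_pos: [0.5917, -0.0294, 0.1607]
tool_rot: [0.513, -0.487, 0.487, -0.513]
ft_force: [-0.2, 0.2, -0.7]
grip_width: 0.0576
```

Emit:
move_arm(increments=[{"grip":1,"linear":[-0.15,0,-0.072],"twist":-0.025},{"grip":1,"linear":[-0.155,0,-0.064],"twist":-0.025},{"grip":1,"linear":[-0.157,0,-0.056],"twist":-0.025},{"grip":1,"linear":[-0.16,0,-0.048],"twist":-0.025},{"grip":1,"linear":[-0.162,0,-0.04],"twist":-0.025}])

```text
clock: 13.9
eef_pos: [0.51, 0.123, 0.1654]
tool_rot: [-0.57, 0.414, -0.418, 0.574]
ft_force: [0.7, 0.1, -0.4]
grip_width: 0.0581
```

```bash
python3 plan.py .43 .2635 .13 32; 
```

```text
at [0.51   0.123  0.1654] ang 17.9 j [ 0.24  0.32 -0.06  1.18 -0.    1.5 ] t 13.9 w 0.058 F [ 0.7  0.1 -0.4]
[-0.1583, 0.0349, -0.0332] -0.0246; [-0.1598, 0.035, -0.0254] -0.0246; [-0.1608, 0.035, -0.0175] -0.0246; [-0.1615, 0.0351, -0.0096] -0.0246; [-0.1617, 0.0352, -0.0017] -0.0246; 
tilt y axis [ 0.008  0.001 -1.   ]
```

Emit:
move_arm(increments=[{"grip":1,"linear":[-0.158,0.03,-0.033],"twist":-0.025},{"grip":1,"linear":[-0.16,0.035,-0.025],"twist":-0.025},{"grip":1,"linear":[-0.16,0.035,-0.018],"twist":-0.025},{"grip":1,"linear":[-0.155,0.035,-0.01],"twist":-0.025},{"grip":1,"linear":[-0.12,0.02,0],"twist":-0.025}])

```text
clock: 14.4
eef_pos: [0.4333, 0.262, 0.139]
tool_rot: [-0.616, 0.333, -0.343, 0.626]
ft_force: [-0.4, 0.1, -0.7]
grip_width: 0.0576
```

```bash
python3 - <<'E'
from h import *
im,d,K,D,M=cam("wrist");cv2.imwrite("pics/w7.png",im)
E
python3 plan.py .43 .2635 .085 32
```

```text
at [0.4315 0.2646 0.1386] ang 33.2 j [ 0.55  0.3  -0.17  1.09 -0.    1.54] t 14.4 w 0.058 F [-0.9  2.1 -0.6]
[-0.0, 0.0535, -0.0029] 0.0021; [-0.0, 0.0535, -0.0029] 0.0021; [-0.0, 0.0535, -0.0029] 0.0021; [-0.0, 0.0535, -0.0029] 0.0021; [0.0, 0.0535, -0.0029] 0.0021; 
tilt y axis [ 0.017  0.008 -1.   ]
```

View pics/w7.png

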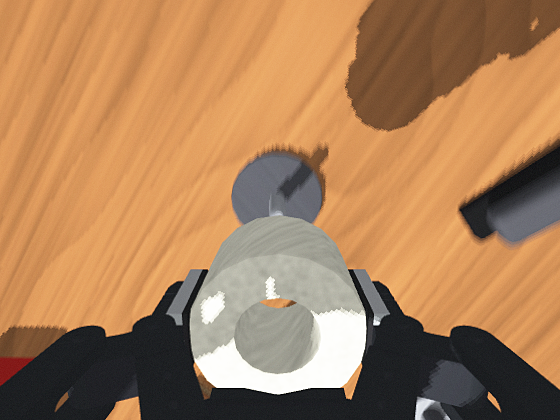

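Base disc centred at column 279 behind the roll at column 278, so it is lined up sideways. Lowering slowly.

Emit:
move_arm(increments=[{"grip":1,"linear":[0,0.07,-0.004],"twist":0},{"grip":1,"linear":[0,0.07,-0.004],"twist":0},{"grip":1,"linear":[0,0.07,-0.004],"twist":0},{"grip":1,"linear":[0,0.04,-0.004],"twist":0},{"grip":1,"linear":[0,0,0],"twist":0}])

```text
clock: 14.95
eef_pos: [0.4312, 0.2671, 0.0914]
tool_rot: [-0.615, 0.329, -0.34, 0.631]
ft_force: [-0.5, 0.2, -0.6]
grip_width: 0.0578
```

```bash
python3 plan.py .4305 .2635 .016 32; python3 look.py w8 .35 .5 .2 .36 .005,.012
python3 - <<'E'
from h import *
im,d,K,D,M=cam("wrist");P=cloud(d,K,D,M).reshape(-1,3);
Q=P[(P[:,2]>.005)&(P[:,2]<.012)&(np.hypot(P[:,0]-.43,P[:,1]-.264)<.06)]
hull=cv2.convexHull((Q[:,:2]*1000).astype(np.float32)).reshape(-1,2)
from scipy.optimize import least_squares
# outer rim only: fixed radius 36
T=M[:3,3];f=hull[np.linalg.norm(hull-[430,264],axis=1)>28]
print(len(f),least_squares(lambda c:np.hypot(*(f-c).T)-36,[430,264],loss="soft_l1").x)
E
```

```text
at [0.4312 0.2671 0.0914] ang 33.5 j [ 0.56  0.34 -0.24  0.96 -0.    1.54] t 14.9 w 0.058 F [-0.5  0.2 -0.6]
[0.0024, 0.0753, -0.0046] 0.0025; [0.0024, 0.0753, -0.0046] 0.0025; [0.0024, 0.0753, -0.0046] 0.0025; [0.0024, 0.0753, -0.0045] 0.0025; [0.0024, 0.0753, -0.0045] 0.0025; 
tilt y axis [ 0.024  0.013 -1.   ]
.005,.012 4119 z 0.0099 [423.8 277.4] [71.3 42.6] 36.5
35 [432.64031429 265.33688941]
```

Emit:
move_arm(increments=[{"grip":1,"linear":[0.003,0.06,-0.004],"twist":0},{"grip":1,"linear":[0.002,0.06,-0.003],"twist":0},{"grip":1,"linear":[0.002,0.06,-0.003],"twist":0},{"grip":1,"linear":[0.002,0.06,-0.003],"twist":0},{"grip":1,"linear":[0,0.04,-0.003],"twist":0}])

```text
clock: 15.55
eef_pos: [0.4357, 0.2664, 0.0369]
tool_rot: [-0.611, 0.328, -0.343, 0.634]
ft_force: [-0.8, -0.3, -0.8]
grip_width: 0.0574
```

```bash
python3 plan.py .4315 .2645 .016 32
```

```text
at [0.4357 0.2664 0.0369] ang 33.4 j [ 0.55  0.41 -0.31  0.81 -0.    1.54] t 15.6 w 0.057 F [-0.8 -0.3 -0.8]
[-0.0008, 0.0207, -0.0054] 0.0024; [-0.0008, 0.0207, -0.0054] 0.0024; [-0.0008, 0.0207, -0.0054] 0.0024; [-0.0008, 0.0207, -0.0054] 0.0024; [-0.0007, 0.0207, -0.0054] 0.0024; 
tilt y axis [ 0.034  0.019 -0.999]
```

Emit:
move_arm(increments=[{"grip":1,"linear":[0,0.02,-0.01],"twist":0},{"grip":1,"linear":[0,0.02,-0.008],"twist":0},{"grip":1,"linear":[0,0.02,-0.006],"twist":0},{"grip":1,"linear":[0,0.02,-0.004],"twist":0},{"grip":1,"linear":[0,0.01,0],"twist":0}])

```text
clock: 16.05
eef_pos: [0.4315, 0.2633, 0.0172]
tool_rot: [-0.611, 0.328, -0.343, 0.634]
ft_force: [0.3, -0.4, -0.8]
grip_width: 0.0579
```

```bash
python3 plan.py .4315 .2645 .016 32
```

```text
at [0.4315 0.2633 0.0172] ang 33.4 j [ 0.55  0.43 -0.35  0.76 -0.    1.54] t 16.1 w 0.058 F [ 0.3 -0.4 -0.8]
[-0.001, 0.0012, 0.0006] 0.0024; [-0.001, 0.0012, 0.0006] 0.0024; [-0.001, 0.0012, 0.0006] 0.0024; [-0.001, 0.0012, 0.0006] 0.0024; [-0.001, 0.0012, 0.0006] 0.0024; 
tilt y axis [ 0.034  0.019 -0.999]
```

Roll bottom is about 4 mm above the base with the post well inside the hole. Release and rise.

Emit:
move_arm(increments=[{"grip":1,"linear":[0,0.012,0],"twist":0},{"grip":0,"linear":[0,0,0],"twist":0},{"grip":0,"linear":[0,0,0],"twist":0},{"grip":0,"linear":[0,0,0],"twist":0},{"grip":0,"linear":[0,0,0],"twist":0}])

```text
clock: 16.55
eef_pos: [0.4326, 0.264, 0.0155]
tool_rot: [-0.61, 0.327, -0.343, 0.635]
ft_force: [0.2, 0.3, -0.8]
grip_width: 0.085
```

Emit:
move_arm(increments=[{"grip":0,"linear":[0,-0.1,0.015],"twist":0},{"grip":0,"linear":[0,-0.25,0],"twist":0},{"grip":0,"linear":[0,-0.25,0],"twist":0},{"grip":0,"linear":[0,-0.25,0],"twist":0},{"grip":0,"linear":[0,0,0],"twist":0}])

```text
clock: 17.05
eef_pos: [0.4278, 0.2616, 0.1898]
tool_rot: [-0.611, 0.328, -0.343, 0.633]
ft_force: [0.4, 0.7, -0.0]
grip_width: 0.0855
```

```bash
python3 plan.py .669 -.172 .2 -11.7; python3 look.py w9 .35 .5 .2 .36 .047,.056 .057,.07
```

```text
at [0.4278 0.2616 0.1898] ang 33.4 j [ 0.55  0.24 -0.11  1.19 -0.    1.54] t 17.1 w 0.086 F [ 0.4  0.7 -0. ]
[0.1649, -0.0034, -0.0122] 0.0262; [0.1653, -0.003, -0.0035] 0.0262; [0.1653, -0.0027, 0.0051] 0.0262; [0.1648, -0.0024, 0.0138] 0.0262; [0.1639, -0.0021, 0.0224] 0.0262; [0.1625, -0.0018, 0.0309] 0.0262; [0.1606, -0.0015, 0.0394] 0.0262; [0.1584, -0.0011, 0.0478] 0.0262; [0.1556, -0.0008, 0.056] 0.0262; [0.1525, -0.0006, 0.0641] 0.0262; [0.1489, -0.0003, 0.072] 0.0262; [0.145, 0.0, 0.0797] 0.0262; [0.1406, 0.0003, 0.0871] 0.0262; [0.1358, 0.0005, 0.0944] 0.0262; [0.1307, 0.0008, 0.1014] 0.0262; 
tilt y axis [ 0.033  0.018 -0.999]
.047,.056 3362 z 0.0538 [430.4 264. ] [59.1 58.8] 78.9
.057,.07 169 z 0.0604 [432.5 265.6] [11.3 11.1] 80.2
```

View pics/w9.png

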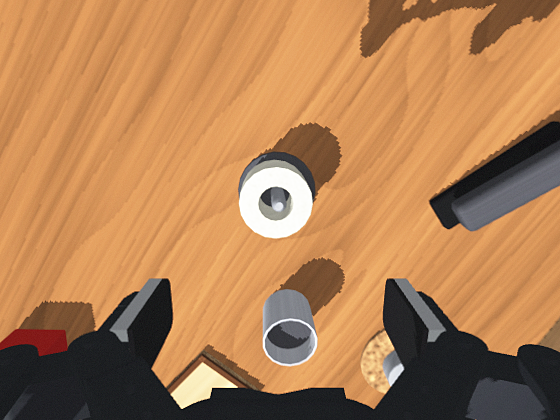

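The roll lies flat on the base with the post through its hole at (278,205), and the tin is untouched. On to the short carton; I rise high to take the tilt out again.

Emit:
move_arm(increments=[{"grip":0,"linear":[0.165,-0.05,-0.01],"twist":0.026},{"grip":0,"linear":[0.165,-0.05,0],"twist":0.026},{"grip":0,"linear":[0.165,-0.05,0.005],"twist":0.026},{"grip":0,"linear":[0.165,-0.05,0.014],"twist":0.026},{"grip":0,"linear":[0.165,-0.05,0.022],"twist":0.026}])

```text
clock: 17.6
eef_pos: [0.504, 0.1141, 0.2317]
tool_rot: [-0.566, 0.411, -0.416, 0.582]
ft_force: [0.9, -1.0, 0.4]
grip_width: 0.0853
```

Emit:
move_arm(increments=[{"grip":0,"linear":[0.16,-0.05,0.03],"twist":0.026},{"grip":0,"linear":[0.16,-0.05,0.04],"twist":0.026},{"grip":0,"linear":[0.16,-0.05,0.048],"twist":0.026},{"grip":0,"linear":[0.155,-0.05,0.056],"twist":0.026},{"grip":0,"linear":[0.15,-0.05,0.064],"twist":0.026}])

```text
clock: 18.1
eef_pos: [0.5828, -0.037, 0.2742]
tool_rot: [-0.508, 0.489, -0.485, 0.517]
ft_force: [0.2, 0.5, 0.0]
grip_width: 0.0849
```

```bash
python3 plan.py .669 -.172 .32 -11.7
```

```text
at [ 0.5828 -0.037   0.2742] ang 2.9 j [-0.07  0.4   0.33  1.5   0.01  1.45] t 18.1 w 0.085 F [0.2 0.5 0. ]
[0.1386, -0.0471, 0.0795] 0.0255; [0.1344, -0.047, 0.0865] 0.0255; [0.1298, -0.0469, 0.0933] 0.0255; [0.1249, -0.0468, 0.0998] 0.0255; [0.1197, -0.0467, 0.1061] 0.0255; 
tilt y axis [ 0.006  0.014 -1.   ]
```

Emit:
move_arm(increments=[{"grip":0,"linear":[0.138,-0.01,0.08],"twist":0.0255},{"grip":0,"linear":[0.134,-0.01,0.087],"twist":0.0255},{"grip":0,"linear":[0.13,-0.01,0.093],"twist":0.0255},{"grip":0,"linear":[0.125,-0.01,0.1],"twist":0.0255},{"grip":0,"linear":[0.1,-0.01,0.08],"twist":0.0255}])

```text
clock: 18.6
eef_pos: [0.6658, -0.1737, 0.2745]
tool_rot: [-0.441, 0.557, -0.546, 0.445]
ft_force: [-0.1, 0.5, 0.5]
grip_width: 0.0856
```

Emit:
move_arm(increments=[{"grip":0,"linear":[0,0.06,0],"twist":0},{"grip":0,"linear":[0,0.06,0],"twist":0},{"grip":0,"linear":[0,0.06,0],"twist":0},{"grip":0,"linear":[0,0.06,0],"twist":0},{"grip":0,"linear":[0,0,0],"twist":0}])

```text
clock: 19.1
eef_pos: [0.6646, -0.1785, 0.2112]
tool_rot: [-0.442, 0.563, -0.543, 0.44]
ft_force: [-0.6, -0.7, -0.0]
grip_width: 0.0856
```

```bash
python3 plan.py .67 -.172 .085 -11.6;  python3 look.py w10 .55 .78 -.3 -.05 .114,.123 .063,.073
```

```text
at [ 0.6646 -0.1785  0.2112] ang -12.9 j [-0.27  0.67  0.62  1.55  0.01  1.53] t 19.1 w 0.086 F [-0.6 -0.7 -0. ]
[-0.0057, 0.1262, 0.0068] -0.0022; [-0.0056, 0.1262, 0.0068] -0.0022; [-0.0056, 0.1262, 0.0068] -0.0022; [-0.0056, 0.1262, 0.0069] -0.0022; [-0.0056, 0.1262, 0.0069] -0.0022; 
tilt y axis [-0.02   0.019 -1.   ]
.114,.123 9390 z 0.12 [ 669.9 -172.7] [84.9 54.1] 78.4
.063,.073 2274 z 0.07 [ 672.2 -171. ] [132.9  50.1] 78.3
```

Emit:
move_arm(increments=[{"grip":0,"linear":[-0.006,0.1,0.006],"twist":-0.005},{"grip":0,"linear":[-0.006,0.1,0.006],"twist":-0.004},{"grip":0,"linear":[-0.006,0.1,0.006],"twist":-0.002},{"grip":0,"linear":[-0.006,0.1,0.006],"twist":0},{"grip":0,"linear":[-0.006,0.1,0.006],"twist":0}])

```text
clock: 19.65
eef_pos: [0.6741, -0.1727, 0.1144]
tool_rot: [-0.446, 0.554, -0.541, 0.448]
ft_force: [0.4, -0.6, 1.4]
grip_width: 0.0856
```

```bash
python3 plan.py .67 -.1725 .087 -11.6
```

```text
at [ 0.6741 -0.1727  0.1144] ang -11.5 j [-0.26  0.71  0.44  1.32  0.01  1.52] t 19.6 w 0.086 F [ 0.4 -0.6  1.4]
[0.001, 0.0275, -0.0037] 0.0001; [0.001, 0.0275, -0.0037] 0.0001; [0.001, 0.0275, -0.0037] 0.0001; [0.001, 0.0275, -0.0037] 0.0001; [0.001, 0.0275, -0.0037] 0.0001; 
tilt y axis [-0.009  0.016 -1.   ]
```

Emit:
move_arm(increments=[{"grip":0,"linear":[0,0.035,-0.005],"twist":0},{"grip":0,"linear":[0,0.035,-0.004],"twist":0},{"grip":0,"linear":[0,0.035,-0.004],"twist":0},{"grip":0,"linear":[0,0.03,-0.004],"twist":0},{"grip":1,"linear":[0,0,0],"twist":0}])

```text
clock: 20.15
eef_pos: [0.6698, -0.171, 0.0852]
tool_rot: [-0.446, 0.555, -0.541, 0.448]
ft_force: [-0.0, -0.0, -0.7]
grip_width: 0.0731
```

Emit:
move_arm(increments=[{"grip":1,"linear":[0,0,0],"twist":0},{"grip":1,"linear":[0,0,0],"twist":0},{"grip":1,"linear":[0,0,0],"twist":0},{"grip":1,"linear":[0,0,0],"twist":0},{"grip":1,"linear":[0,0,0],"twist":0}])

```text
clock: 20.65
eef_pos: [0.6711, -0.1716, 0.0878]
tool_rot: [-0.446, 0.554, -0.542, 0.449]
ft_force: [-0.4, 0.4, -0.4]
grip_width: 0.0531
```

Emit:
move_arm(increments=[{"grip":1,"linear":[0,-0.04,0],"twist":0},{"grip":1,"linear":[0,-0.07,0],"twist":0},{"grip":1,"linear":[0,-0.1,0],"twist":0},{"grip":1,"linear":[0,-0.1,0],"twist":0},{"grip":1,"linear":[0,0,0],"twist":0}])

```text
clock: 21.15
eef_pos: [0.6706, -0.1724, 0.1517]
tool_rot: [-0.446, 0.554, -0.541, 0.448]
ft_force: [0.9, -1.1, -0.0]
grip_width: 0.0529
```

```bash
python3 plan.py .492 .0155 .12 -9; python3 look.py w11 .55 .78 -.3 -.05 .063,.073 .17,.2
```

```text
at [ 0.6706 -0.1724  0.1517] ang -11.5 j [-0.26  0.69  0.5   1.39  0.01  1.51] t 21.1 w 0.053 F [ 0.9 -1.1 -0. ]
[-0.0739, 0.0183, -0.1061] -0.0022; [-0.0744, 0.0183, -0.1057] -0.0022; [-0.0749, 0.0183, -0.1054] -0.0022; [-0.0754, 0.0183, -0.1051] -0.0022; [-0.0758, 0.0183, -0.1047] -0.0022; [-0.0763, 0.0183, -0.1044] -0.0022; [-0.0767, 0.0183, -0.1041] -0.0022; [-0.0772, 0.0183, -0.1037] -0.0022; [-0.0777, 0.0183, -0.1034] -0.0022; [-0.0781, 0.0183, -0.103] -0.0022; 
tilt y axis [-0.01   0.017 -1.   ]
.063,.073 5090 z 0.0701 [ 681.6 -125.7] [39.7 50.2] 78.4
.17,.2 32477 z 0.1855 [ 673.  -168.4] [73.8 94.3] 79.3
```

Lifted; the long carton stayed at its place. Carrying to the short tray.

Emit:
move_arm(increments=[{"grip":1,"linear":[-0.074,0,-0.106],"twist":-0.002},{"grip":1,"linear":[-0.074,0,-0.106],"twist":-0.002},{"grip":1,"linear":[-0.075,0,-0.105],"twist":-0.002},{"grip":1,"linear":[-0.075,0,-0.105],"twist":-0.002},{"grip":1,"linear":[-0.076,0,-0.105],"twist":-0.002}])

```text
clock: 21.7
eef_pos: [0.5764, -0.0779, 0.1448]
tool_rot: [-0.453, 0.553, -0.535, 0.45]
ft_force: [1.5, 0.4, -1.1]
grip_width: 0.0531
```

Emit:
move_arm(increments=[{"grip":1,"linear":[-0.076,0.02,-0.104],"twist":-0.002},{"grip":1,"linear":[-0.077,0.02,-0.104],"twist":-0.002},{"grip":1,"linear":[-0.077,0.02,-0.104],"twist":-0.002},{"grip":1,"linear":[-0.077,0.02,-0.1],"twist":-0.002},{"grip":1,"linear":[-0.04,0,-0.06],"twist":-0.002}])

```text
clock: 22.2
eef_pos: [0.4861, 0.0117, 0.1258]
tool_rot: [-0.461, 0.551, -0.527, 0.454]
ft_force: [-1.0, -0.5, -0.4]
grip_width: 0.0531
```

Emit:
move_arm(increments=[{"grip":1,"linear":[0,0,0],"twist":0},{"grip":1,"linear":[0,0,0],"twist":0},{"grip":1,"linear":[0,0,0],"twist":0},{"grip":1,"linear":[0,0,0],"twist":0},{"grip":1,"linear":[0,0,0],"twist":0}])

```text
clock: 22.7
eef_pos: [0.485, 0.0113, 0.1238]
tool_rot: [-0.462, 0.551, -0.527, 0.453]
ft_force: [0.1, 0.0, -1.2]
grip_width: 0.0529
```

```bash
python3 plan.py .492 .0155 .06 -9; python3 - <<'E'
from h import *
im,d,K,D,M=cam("wrist");cv2.imwrite("pics/w12.png",im);np.savez("w12.npz",im=im,d=d,K=K,D=D,M=M)
E
```

```text
at [0.485  0.0113 0.1238] ang -9.3 j [ 0.01  0.31 -0.19  1.1   0.02  1.75] t 22.7 w 0.053 F [ 0.1  0.  -1.2]
[-0.0045, 0.0636, 0.0085] -0.0006; [-0.0045, 0.0636, 0.0085] -0.0006; [-0.0045, 0.0636, 0.0085] -0.0006; [-0.0045, 0.0636, 0.0085] -0.0006; [-0.0045, 0.0636, 0.0085] -0.0006; 
tilt y axis [-0.033  0.018 -0.999]
```

View pics/w12.png

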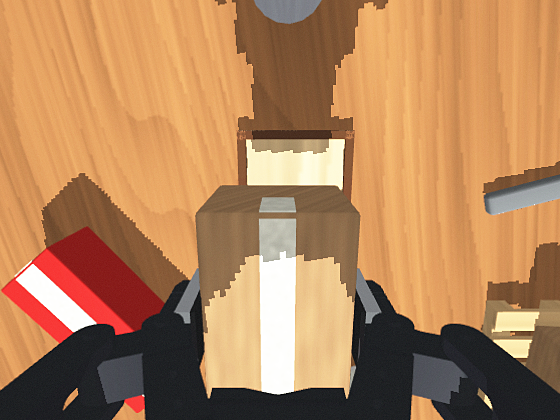

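The tape is centred at column 278; the visible far tray floor spans columns 247–345 at row 150. The red look-alike's corner is near the left finger, so I check that clearance and the tray position.

```bash
python3 - <<'E'
from h import *
a=np.load("w12.npz");im,d,K,D,M=[a[k] for k in("im","d","K","D","M")]
uv=[(250,138),(343,138),(246,184),(345,184)]
print("floor-edge pts",(plane(K,D,M,uv,.006)*1000).round(1).tolist())
P=cloud(d,K,D,M)
# bright floor rect
hsv=cv2.cvtColor(im,cv2.COLOR_BGR2HSV);m=((P[...,2]>.003)&(P[...,2]<.0095)&(hsv[...,1]<120)).astype(np.uint8);m[:120]=0;m[190:]=0
k=max(cv2.findContours(m,0,1)[0],key=cv2.contourArea).reshape(-1,2);X=plane(K,D,M,k,.006)[:,:2]*1000
print("floor",cv2.minAreaRect(X.astype(np.float32)))
m=((P[...,2]>.04)&(P[...,2]<.2));c=P[(P[...,2]>.12)&(P[...,2]<.175)&(P[...,0]>.44)&(P[...,0]<.54)];
r=cv2.minAreaRect((c[:,:2]*1000).astype(np.float32));print("carton top",r,np.median(c[:,2]))
a=np.load("top0.npz");im,d,K,D,M=[a[k] for k in("im","d","K","D","M")];P=cloud(d,K,D,M)
h=cv2.cvtColor(im,cv2.COLOR_BGR2HSV);m=(h[...,1]>150)&((h[...,0]<5)|(h[...,0]>175));m[:240]=0;m[300:]=0
Q=P[m];print("red z",np.nanpercentile(Q[:,2],[50,95]),cv2.boxPoints(cv2.minAreaRect((Q[:,:2]*1000).astype(np.float32))).round())
E
```

```text
floor-edge pts [[470.2, 69.3, 6.0], [535.8, 58.6, 6.0], [461.2, 36.9, 6.0], [533.5, 25.4, 6.0]]
floor ((498.8691711425781, 45.608314514160156), (36.17766189575195, 70.74748229980469), 80.74501037597656)
carton top ((489.4580383300781, 14.937183380126953), (73.79940032958984, 100.41950225830078), 80.60025024414062) 0.15758023153312295
red z [0.04982248 0.05385234] [[  205. -1246.]
 [  316. -1253.]
 [  398.    11.]
 [  287.    18.]]
```

Emit:
move_arm(increments=[{"grip":1,"linear":[-0.01,0.08,0.018],"twist":0},{"grip":1,"linear":[-0.006,0.08,0.015],"twist":0},{"grip":1,"linear":[-0.004,0.08,0.012],"twist":0},{"grip":1,"linear":[-0.004,0.06,0.01],"twist":0},{"grip":1,"linear":[0,0,0],"twist":0}])

```text
clock: 23.25
eef_pos: [0.4983, 0.0138, 0.0624]
tool_rot: [-0.46, 0.551, -0.528, 0.453]
ft_force: [-0.5, -0.1, -1.7]
grip_width: 0.0529
```

```bash
python3 plan.py .4935 .015 .026 -9.2
```

```text
at [0.4983 0.0138 0.0624] ang -9.5 j [ 0.02  0.4  -0.24  0.96  0.02  1.75] t 23.2 w 0.053 F [-0.5 -0.1 -1.7]
[0.0001, 0.0366, -0.0038] -0.0006; [0.0001, 0.0366, -0.0038] -0.0006; [0.0, 0.0366, -0.0038] -0.0006; [0.0, 0.0366, -0.0038] -0.0006; [0.0, 0.0366, -0.0038] -0.0006; 
tilt y axis [-0.028  0.018 -0.999]
```

Emit:
move_arm(increments=[{"grip":1,"linear":[-0.004,0.035,-0.01],"twist":0},{"grip":1,"linear":[0,0.035,-0.006],"twist":0},{"grip":1,"linear":[0,0.035,-0.004],"twist":0},{"grip":1,"linear":[0,0.03,-0.003],"twist":0},{"grip":1,"linear":[0,0.02,-0.002],"twist":0}])

```text
clock: 23.75
eef_pos: [0.4937, 0.0159, 0.0312]
tool_rot: [-0.459, 0.55, -0.529, 0.454]
ft_force: [1.0, -0.3, -1.8]
grip_width: 0.053
```

```bash
python3 plan.py .4935 .015 .026 -9.2
```

```text
at [0.4937 0.0159 0.0312] ang -9.5 j [ 0.02  0.43 -0.29  0.87  0.02  1.76] t 23.8 w 0.053 F [ 1.  -0.3 -1.8]
[0.001, 0.0051, 0.0001] -0.0006; [0.001, 0.0051, 0.0001] -0.0006; [0.001, 0.0051, 0.0001] -0.0006; [0.001, 0.0051, 0.0001] -0.0006; [0.001, 0.0051, 0.0001] -0.0006; 
tilt y axis [-0.025  0.018 -1.   ]
```

Emit:
move_arm(increments=[{"grip":1,"linear":[0.003,0.01,0],"twist":0},{"grip":1,"linear":[0,0.01,0],"twist":0},{"grip":1,"linear":[0,0.006,0],"twist":0},{"grip":1,"linear":[0,0,0],"twist":0},{"grip":0,"linear":[0,0,0],"twist":0}])

```text
clock: 24.25
eef_pos: [0.4936, 0.0154, 0.0255]
tool_rot: [-0.459, 0.55, -0.529, 0.454]
ft_force: [0.7, -0.6, -0.1]
grip_width: 0.0661
```

Emit:
move_arm(increments=[{"grip":0,"linear":[0,0,0],"twist":0},{"grip":0,"linear":[0,0,0],"twist":0},{"grip":0,"linear":[0,0,0],"twist":0},{"grip":0,"linear":[0,-0.1,0],"twist":0},{"grip":0,"linear":[0,-0.25,0],"twist":0}])

```text
clock: 24.75
eef_pos: [0.4906, 0.0141, 0.0918]
tool_rot: [-0.462, 0.553, -0.526, 0.451]
ft_force: [0.5, 0.0, -0.5]
grip_width: 0.0851
```

Emit:
move_arm(increments=[{"grip":0,"linear":[0,-0.25,0],"twist":0},{"grip":0,"linear":[0,-0.05,0],"twist":0},{"grip":0,"linear":[0,0,0],"twist":0},{"grip":0,"linear":[0,0,0],"twist":0},{"grip":0,"linear":[0,0,0],"twist":0}])

```text
clock: 25.25
eef_pos: [0.4958, 0.0129, 0.1584]
tool_rot: [-0.46, 0.551, -0.529, 0.454]
ft_force: [-0.2, 0.2, -0.7]
grip_width: 0.0854
```

```bash
python3 plan.py .672 -.171 .18 -11.6;python3 look.py w13 .4 .58 -.08 .11 .05,.062; python3 -c "
import cv2;im=cv2.imread('pics/w13.png');print(im.shape)"
```

```text
at [0.4958 0.0129 0.1584] ang -9.5 j [ 0.01  0.3  -0.11  1.19  0.02  1.75] t 25.2 w 0.085 F [-0.2  0.2 -0.7]
[0.0759, -0.0148, 0.1018] 0.0018; [0.0755, -0.0148, 0.102] 0.0018; [0.0752, -0.0148, 0.1023] 0.0018; [0.0748, -0.0148, 0.1026] 0.0018; [0.0744, -0.0148, 0.1029] 0.0018; [0.0741, -0.0148, 0.1031] 0.0018; [0.0737, -0.0148, 0.1034] 0.0018; [0.0733, -0.0148, 0.1037] 0.0018; [0.0729, -0.0148, 0.1039] 0.0018; [0.0726, -0.0149, 0.1042] 0.0018; 
tilt y axis [-0.027  0.018 -0.999]
.05,.062 8625 z 0.058 [493.1  13.7] [85.1 54.1] 80.5
(420, 560, 3)
```

View pics/w13.png

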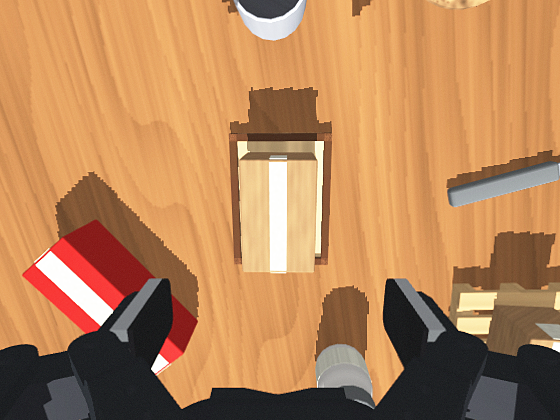

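The short carton lies flat inside the lips (carton columns 238–318 within the tray's 230–330). Now the long carton.

Emit:
move_arm(increments=[{"grip":0,"linear":[0.076,-0.02,0.1],"twist":0.002},{"grip":0,"linear":[0.076,-0.02,0.1],"twist":0.002},{"grip":0,"linear":[0.075,-0.02,0.102],"twist":0.002},{"grip":0,"linear":[0.075,-0.02,0.102],"twist":0.002},{"grip":0,"linear":[0.075,-0.015,0.103],"twist":0.002}])

```text
clock: 25.8
eef_pos: [0.5779, -0.0788, 0.1631]
tool_rot: [-0.461, 0.56, -0.527, 0.444]
ft_force: [0.6, 0.1, -0.6]
grip_width: 0.0854
```

Emit:
move_arm(increments=[{"grip":0,"linear":[0.074,-0.01,0.103],"twist":0.002},{"grip":0,"linear":[0.074,0,0.103],"twist":0.002},{"grip":0,"linear":[0.073,0,0.104],"twist":0.002},{"grip":0,"linear":[0.073,0,0.1],"twist":0.002},{"grip":0,"linear":[0.04,0,0.05],"twist":0.002}])

```text
clock: 26.3
eef_pos: [0.6548, -0.1654, 0.1473]
tool_rot: [-0.459, 0.569, -0.527, 0.434]
ft_force: [-0.1, 0.1, -0.1]
grip_width: 0.0855
```

```bash
python3 look.py w14 .55 .78 -.3 -.05 .063,.075;python3 plan.py .672 -.171 .038 -11.6
```

```text
.063,.075 15081 z 0.07 [ 672.4 -171.3] [132.6  50.1] 78.5
at [ 0.655  -0.1666  0.1462] ang -11.7 j [-0.25  0.7   0.51  1.45  0.01  1.52] t 26.4 w 0.085 F [-0.1 -1.9 -0.3]
[0.0019, 0.1068, 0.0249] -0.0002; [0.0019, 0.1068, 0.0249] -0.0002; [0.0019, 0.1068, 0.0249] -0.0002; [0.0019, 0.1068, 0.0249] -0.0002; [0.002, 0.1068, 0.0249] -0.0002; 
tilt y axis [-0.065  0.024 -0.998]
```

Tilt has grown to 3.7°; I try a fast pull inward and a slow return to take it out.

Emit:
move_arm(increments=[{"grip":0,"linear":[0,-0.1,-0.24],"twist":0},{"grip":0,"linear":[0,-0.1,-0.24],"twist":0},{"grip":0,"linear":[0,-0.1,-0.24],"twist":0},{"grip":0,"linear":[0,0,0],"twist":0},{"grip":0,"linear":[0,0,0],"twist":0}])

```text
clock: 26.85
eef_pos: [0.5097, -0.1363, 0.1979]
tool_rot: [-0.465, 0.579, -0.517, 0.426]
ft_force: [0.3, 0.1, -0.8]
grip_width: 0.0854
```

```bash
python3 plan.py .672 -.171 .15 -11.6
```

```text
at [ 0.5097 -0.1363  0.1979] ang -11.7 j [-0.26  0.4   0.13  1.41  0.01  1.51] t 26.9 w 0.085 F [ 0.3  0.1 -0.8]
[0.0013, 0.0305, 0.1701] -0.0003; [0.0014, 0.0305, 0.1701] -0.0003; [0.0015, 0.0305, 0.1701] -0.0003; [0.0016, 0.0305, 0.1701] -0.0003; [0.0016, 0.0305, 0.1701] -0.0003; 
tilt y axis [-0.099  0.033 -0.995]
```

Emit:
move_arm(increments=[{"grip":0,"linear":[0,0,0.06],"twist":0},{"grip":0,"linear":[0,0,0.06],"twist":0},{"grip":0,"linear":[0,0,0.06],"twist":0},{"grip":0,"linear":[0,0,0.06],"twist":0},{"grip":0,"linear":[0,0,0.06],"twist":0}])

```text
clock: 27.35
eef_pos: [0.5712, -0.1475, 0.1862]
tool_rot: [-0.466, 0.58, -0.515, 0.425]
ft_force: [-0.1, 0.1, -0.1]
grip_width: 0.0853
```

```bash
python3 plan.py .672 -.171 .12 -11.6
```

```text
at [ 0.5712 -0.1475  0.1862] ang -11.6 j [-0.26  0.53  0.31  1.46  0.01  1.52] t 27.4 w 0.085 F [-0.1  0.1 -0.1]
[0.0034, 0.0545, 0.1101] -0.0001; [0.0034, 0.0545, 0.1101] -0.0001; [0.0035, 0.0545, 0.1101] -0.0001; [0.0035, 0.0545, 0.1101] -0.0001; [0.0035, 0.0545, 0.1101] -0.0001; 
tilt y axis [-0.104  0.035 -0.994]
```

Emit:
move_arm(increments=[{"grip":0,"linear":[0,-0.03,0.24],"twist":0},{"grip":0,"linear":[0,-0.03,0.24],"twist":0},{"grip":0,"linear":[0,0,0],"twist":0},{"grip":0,"linear":[0,0,0],"twist":0},{"grip":0,"linear":[0,0,0],"twist":0}])

```text
clock: 27.85
eef_pos: [0.6677, -0.1654, 0.1659]
tool_rot: [-0.472, 0.587, -0.506, 0.42]
ft_force: [-0.1, -0.6, -0.1]
grip_width: 0.0854
```

```bash
python3 plan.py .672 -.171 .1 -11.6
```

```text
at [ 0.6677 -0.1654  0.1659] ang -11.5 j [-0.25  0.79  0.72  1.64  0.01  1.53] t 27.9 w 0.085 F [-0.1 -0.6 -0.1]
[0.0056, 0.0645, 0.0142] 0.0002; [0.0056, 0.0645, 0.0142] 0.0002; [0.0056, 0.0645, 0.0142] 0.0002; [0.0056, 0.0645, 0.0142] 0.0002; [0.0056, 0.0645, 0.0142] 0.0002; 
tilt y axis [-0.129  0.042 -0.991]
```

Emit:
move_arm(increments=[{"grip":0,"linear":[0,0.22,0.02],"twist":0},{"grip":0,"linear":[0,0.22,0.02],"twist":0},{"grip":0,"linear":[0,0,0],"twist":0},{"grip":0,"linear":[0,0,0],"twist":0},{"grip":0,"linear":[0,0,0],"twist":0}])

```text
clock: 28.35
eef_pos: [0.6625, -0.1627, 0.0852]
tool_rot: [-0.47, 0.584, -0.509, 0.422]
ft_force: [0.4, -0.2, 0.8]
grip_width: 0.0849
```

```bash
python3 plan.py .672 -.171 .1 -11.6
```

```text
at [ 0.6625 -0.1627  0.0852] ang -11.5 j [-0.24  0.8   0.53  1.43  0.01  1.53] t 28.4 w 0.085 F [ 0.4 -0.2  0.8]
[0.006, -0.0161, 0.009] 0.0002; [0.006, -0.0161, 0.009] 0.0002; [0.006, -0.0161, 0.009] 0.0002; [0.006, -0.0161, 0.009] 0.0002; [0.006, -0.0161, 0.009] 0.0002; 
tilt y axis [-0.121  0.039 -0.992]
```

Emit:
move_arm(increments=[{"grip":0,"linear":[0,-0.07,0],"twist":0},{"grip":0,"linear":[0,-0.07,0],"twist":0},{"grip":0,"linear":[0,-0.07,0],"twist":0},{"grip":0,"linear":[0,-0.07,0],"twist":0},{"grip":0,"linear":[0,0,0],"twist":0}])

```text
clock: 28.85
eef_pos: [0.6744, -0.1665, 0.1606]
tool_rot: [-0.466, 0.578, -0.516, 0.427]
ft_force: [0.8, -0.0, 0.3]
grip_width: 0.0853
```

Emit:
move_arm(increments=[{"grip":0,"linear":[-0.2,0,0],"twist":-0.02},{"grip":0,"linear":[-0.2,0,0],"twist":-0.02},{"grip":0,"linear":[-0.2,0,0],"twist":-0.02},{"grip":0,"linear":[-0.2,0,0],"twist":-0.02},{"grip":0,"linear":[0,0,0],"twist":0}])

```text
clock: 29.35
eef_pos: [0.7012, -0.0066, 0.1739]
tool_rot: [-0.501, 0.537, -0.482, 0.477]
ft_force: [0.4, -0.3, 0.8]
grip_width: 0.0853
```

Emit:
move_arm(increments=[{"grip":0,"linear":[0.2,0,0],"twist":0.02},{"grip":0,"linear":[0.2,0,0],"twist":0.02},{"grip":0,"linear":[0.2,0,0],"twist":0.02},{"grip":0,"linear":[0.2,0,0],"twist":0.02},{"grip":0,"linear":[0,0,0],"twist":0}])

```text
clock: 29.85
eef_pos: [0.687, -0.1669, 0.1764]
tool_rot: [-0.46, 0.57, -0.524, 0.435]
ft_force: [-0.2, 0.0, -0.4]
grip_width: 0.0851
```

Emit:
move_arm(increments=[{"grip":0,"linear":[0,0,-0.07],"twist":0},{"grip":0,"linear":[0,0,-0.07],"twist":0},{"grip":0,"linear":[0,0,-0.07],"twist":0},{"grip":0,"linear":[0,0,-0.07],"twist":0},{"grip":0,"linear":[0,0,0],"twist":0}])

```text
clock: 30.35
eef_pos: [0.6306, -0.1598, 0.1846]
tool_rot: [-0.456, 0.569, -0.527, 0.435]
ft_force: [0.3, -0.1, 0.3]
grip_width: 0.0858
```

```bash
python3 plan.py .672 -.171 .15 -11.6; python3 -c "
from h import *
for q in ([-0.47,.584,-.509,.422],): print(R.from_quat(q).as_matrix()[:,1].round(3))"
```

```text
at [ 0.6306 -0.1598  0.1846] ang -11.7 j [-0.25  0.63  0.47  1.48  0.01  1.52] t 30.4 w 0.086 F [ 0.3 -0.1  0.3]
[0.003, 0.0317, 0.045] -0.0002; [0.003, 0.0317, 0.045] -0.0002; [0.0031, 0.0317, 0.045] -0.0002; [0.0031, 0.0317, 0.045] -0.0002; [0.0031, 0.0317, 0.045] -0.0002; 
tilt y axis [-0.06   0.027 -0.998]
[-0.119  0.039 -0.992]
```

Tangential sweeps reduce the tilt (from 7° to 3.6°). Repeating.

Emit:
move_arm(increments=[{"grip":0,"linear":[-0.2,0,0],"twist":-0.02},{"grip":0,"linear":[-0.2,0,0],"twist":-0.02},{"grip":0,"linear":[-0.2,0,0],"twist":-0.02},{"grip":0,"linear":[-0.2,0,0],"twist":-0.02},{"grip":0,"linear":[0,0,0],"twist":0}])

```text
clock: 30.85
eef_pos: [0.6581, 0.0011, 0.1916]
tool_rot: [-0.495, 0.53, -0.492, 0.482]
ft_force: [-0.1, -0.6, 0.8]
grip_width: 0.085
```

Emit:
move_arm(increments=[{"grip":0,"linear":[0.2,0,0],"twist":0.02},{"grip":0,"linear":[0.2,0,0],"twist":0.02},{"grip":0,"linear":[0.2,0,0],"twist":0.02},{"grip":0,"linear":[0.2,0,0],"twist":0.02},{"grip":0,"linear":[0,0,0],"twist":0}])

```text
clock: 31.35
eef_pos: [0.6455, -0.1603, 0.1904]
tool_rot: [-0.453, 0.564, -0.532, 0.441]
ft_force: [-0.4, 0.0, -0.5]
grip_width: 0.0853
```

Emit:
move_arm(increments=[{"grip":0,"linear":[-0.2,0,0],"twist":-0.02},{"grip":0,"linear":[-0.2,0,0],"twist":-0.02},{"grip":0,"linear":[-0.2,0,0],"twist":-0.02},{"grip":0,"linear":[-0.2,0,0],"twist":-0.02},{"grip":0,"linear":[0,0,0],"twist":0}])

```text
clock: 31.85
eef_pos: [0.6717, -0.0033, 0.1946]
tool_rot: [-0.491, 0.526, -0.497, 0.485]
ft_force: [0.7, 0.5, -0.5]
grip_width: 0.0855
```

Emit:
move_arm(increments=[{"grip":0,"linear":[0.2,0,0],"twist":0.02},{"grip":0,"linear":[0.2,0,0],"twist":0.02},{"grip":0,"linear":[0.2,0,0],"twist":0.02},{"grip":0,"linear":[0.2,0,0],"twist":0.02},{"grip":0,"linear":[0,0,0],"twist":0}])

```text
clock: 32.35
eef_pos: [0.6573, -0.164, 0.1928]
tool_rot: [-0.45, 0.561, -0.536, 0.442]
ft_force: [-0.2, -0.8, -0.7]
grip_width: 0.0855
```

```bash
python3 plan.py .672 -.171 .15 -11.6
```

```text
at [ 0.6573 -0.164   0.1928] ang -11.7 j [-0.25  0.66  0.55  1.5   0.01  1.52] t 32.4 w 0.085 F [-0.2 -0.8 -0.7]
[0.0045, 0.0421, 0.0173] -0.0002; [0.0045, 0.0421, 0.0173] -0.0002; [0.0045, 0.0421, 0.0173] -0.0002; [0.0045, 0.0421, 0.0173] -0.0002; [0.0045, 0.0421, 0.0173] -0.0002; 
tilt y axis [-0.031  0.021 -0.999]
```

Good enough (2°). Descending on the long carton.

Emit:
move_arm(increments=[{"grip":0,"linear":[0.006,0.09,0.017],"twist":0},{"grip":0,"linear":[0.006,0.09,0.017],"twist":0},{"grip":0,"linear":[0.005,0.09,0.017],"twist":0},{"grip":0,"linear":[0.005,0.09,0.017],"twist":0},{"grip":0,"linear":[0,0.09,0.01],"twist":0}])

```text
clock: 32.85
eef_pos: [0.6731, -0.1741, 0.1059]
tool_rot: [-0.446, 0.559, -0.54, 0.444]
ft_force: [0.1, 0.4, -0.1]
grip_width: 0.0855
```

```bash
python3 plan.py .672 -.171 .039 -11.6
```

```text
at [ 0.6731 -0.1741  0.1059] ang -12.0 j [-0.26  0.72  0.44  1.31  0.01  1.52] t 32.9 w 0.086 F [ 0.1  0.4 -0.1]
[-0.0018, 0.0669, -0.0003] -0.0007; [-0.0018, 0.0669, -0.0003] -0.0007; [-0.0018, 0.0669, -0.0003] -0.0007; [-0.0018, 0.0669, -0.0003] -0.0007; [-0.0018, 0.0669, -0.0003] -0.0007; 
tilt y axis [-0.018  0.019 -1.   ]
```

Emit:
move_arm(increments=[{"grip":0,"linear":[-0.003,0.07,0],"twist":-0.003},{"grip":0,"linear":[-0.003,0.07,0],"twist":0},{"grip":0,"linear":[-0.003,0.07,0],"twist":0},{"grip":0,"linear":[-0.003,0.07,0],"twist":0},{"grip":0,"linear":[0,0.04,0],"twist":0}])

```text
clock: 33.35
eef_pos: [0.6732, -0.1696, 0.0381]
tool_rot: [-0.448, 0.557, -0.539, 0.446]
ft_force: [-0.4, -0.8, 0.6]
grip_width: 0.0857
```

```bash
python3 plan.py .672 -.171 .039 -11.6
```

```text
at [ 0.6732 -0.1696  0.0381] ang -11.6 j [-0.25  0.77  0.35  1.17  0.01  1.52] t 33.4 w 0.086 F [-0.4 -0.8  0.6]
[0.0016, -0.0009, -0.0009] 0.0; [0.0016, -0.0009, -0.0009] 0.0; [0.0016, -0.0009, -0.0009] 0.0; [0.0016, -0.0009, -0.0009] 0.0; [0.0016, -0.0009, -0.0009] 0.0; 
tilt y axis [-0.019  0.019 -1.   ]
```

Emit:
move_arm(increments=[{"grip":1,"linear":[0,0,0],"twist":0},{"grip":1,"linear":[0,0,0],"twist":0},{"grip":1,"linear":[0,0,0],"twist":0},{"grip":1,"linear":[0,0,0],"twist":0},{"grip":1,"linear":[0,0,0],"twist":0}])

```text
clock: 33.85
eef_pos: [0.6738, -0.1696, 0.0393]
tool_rot: [-0.447, 0.557, -0.539, 0.446]
ft_force: [0.7, 0.9, -0.9]
grip_width: 0.0492
```

Emit:
move_arm(increments=[{"grip":1,"linear":[0,0,0],"twist":0},{"grip":1,"linear":[0,-0.04,0],"twist":0},{"grip":1,"linear":[0,-0.07,0],"twist":0},{"grip":1,"linear":[0,-0.08,0],"twist":0},{"grip":1,"linear":[0,-0.08,0],"twist":0}])

```text
clock: 34.35
eef_pos: [0.6726, -0.1702, 0.0939]
tool_rot: [-0.449, 0.559, -0.537, 0.445]
ft_force: [0.5, -0.2, -1.4]
grip_width: 0.0492
```

Emit:
move_arm(increments=[{"grip":1,"linear":[0,-0.08,0],"twist":0},{"grip":1,"linear":[0,-0.08,0],"twist":0},{"grip":1,"linear":[0,-0.08,0],"twist":0},{"grip":1,"linear":[0,-0.05,0],"twist":0},{"grip":1,"linear":[0,0,0],"twist":0}])

```text
clock: 34.85
eef_pos: [0.6766, -0.1723, 0.1642]
tool_rot: [-0.446, 0.556, -0.54, 0.447]
ft_force: [1.0, -1.3, -2.4]
grip_width: 0.0489
```

```bash
python3 plan.py .441 -.2745 .15 1.4
```

```text
at [ 0.6766 -0.1723  0.1642] ang -11.6 j [-0.26  0.7   0.55  1.44  0.01  1.52] t 34.9 w 0.049 F [ 1.  -1.3 -2.4]
[0.0739, 0.0076, -0.105] -0.0113; [0.0714, 0.0077, -0.1067] -0.0113; [0.069, 0.0078, -0.1083] -0.0113; [0.0665, 0.0078, -0.1098] -0.0113; [0.064, 0.0079, -0.1113] -0.0113; [0.0615, 0.008, -0.1127] -0.0113; [0.0589, 0.008, -0.114] -0.0113; [0.0563, 0.0081, -0.1153] -0.0113; [0.0537, 0.0081, -0.1166] -0.0113; [0.051, 0.0082, -0.1178] -0.0113; 
tilt y axis [-0.012  0.018 -1.   ]
```

Emit:
move_arm(increments=[{"grip":1,"linear":[0.074,0,-0.105],"twist":-0.0113},{"grip":1,"linear":[0.071,0,-0.107],"twist":-0.0113},{"grip":1,"linear":[0.069,0,-0.108],"twist":-0.0113},{"grip":1,"linear":[0.066,0,-0.11],"twist":-0.0113},{"grip":1,"linear":[0.064,0,-0.111],"twist":-0.0113}])

```text
clock: 35.35
eef_pos: [0.5573, -0.2225, 0.1619]
tool_rot: [-0.479, 0.527, -0.512, 0.481]
ft_force: [0.4, 0.1, -2.1]
grip_width: 0.0493
```

Emit:
move_arm(increments=[{"grip":1,"linear":[0.061,0,-0.113],"twist":-0.0113},{"grip":1,"linear":[0.059,0,-0.114],"twist":-0.0113},{"grip":1,"linear":[0.056,0,-0.115],"twist":-0.0113},{"grip":1,"linear":[0.053,0,-0.115],"twist":-0.0113},{"grip":1,"linear":[0.03,0,-0.08],"twist":-0.0113}])

```text
clock: 35.85
eef_pos: [0.4402, -0.2712, 0.1603]
tool_rot: [-0.508, 0.5, -0.481, 0.51]
ft_force: [0.0, 0.0, -2.3]
grip_width: 0.0491
```

Emit:
move_arm(increments=[{"grip":1,"linear":[0,0,0],"twist":0},{"grip":1,"linear":[0,0,0],"twist":0},{"grip":1,"linear":[0,0,0],"twist":0},{"grip":1,"linear":[0,0,0],"twist":0},{"grip":1,"linear":[0,0,0],"twist":0}])

```text
clock: 36.35
eef_pos: [0.4396, -0.2708, 0.1597]
tool_rot: [-0.508, 0.501, -0.481, 0.51]
ft_force: [0.2, -0.0, -2.3]
grip_width: 0.049
```

```bash
python3 plan.py .441 -.2745 .07 1.4; python3 - <<'E'
from h import *
im,d,K,D,M=cam("wrist");cv2.imwrite("pics/w15.png",im);np.savez("w15.npz",im=im,d=d,K=K,D=D,M=M)
E
```

```text
at [ 0.4396 -0.2708  0.1597] ang 2.1 j [-0.56  0.34 -0.06  1.21  0.01  0.98] t 36.4 w 0.049 F [ 0.2 -0.  -2.3]
[0.0058, 0.0895, 0.0028] 0.0012; [0.0058, 0.0895, 0.0028] 0.0012; [0.0058, 0.0895, 0.0028] 0.0012; [0.0058, 0.0895, 0.0028] 0.0012; [0.0058, 0.0895, 0.0028] 0.0012; 
tilt y axis [-0.018  0.021 -1.   ]
```

View pics/w15.png

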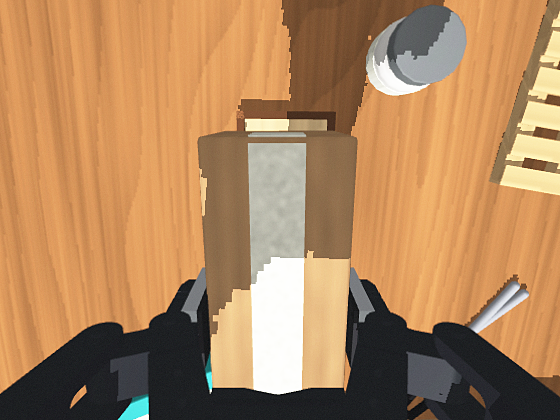

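The far end of the tray shows at rows 112–131, columns 238–335; the jar (415,50) is well clear. Measuring that end.

```bash
python3 - <<'E'
from h import *
a=np.load("w15.npz");im,d,K,D,M=[a[k] for k in("im","d","K","D","M")]
hsv=cv2.cvtColor(im,cv2.COLOR_BGR2HSV)
m=((hsv[...,1]<130)&(hsv[...,2]>100)).astype(np.uint8);m[:110]=0;m[131:]=0;m[:,:236]=0;m[:,336:]=0
k=max(cv2.findContours(m,0,1)[0],key=cv2.contourArea).reshape(-1,2);print("px",k.min(0),k.max(0))
X=plane(K,D,M,k,.006)[:,:2]*1000;r=cv2.minAreaRect(X.astype(np.float32));print(r, X[:,1].max())
P=cloud(d,K,D,M)
for row in (122,126): 
    g=hsv[row,230:345];print(row,[ (u+230,*g[u]) for u in list(range(4,24,2))+list(range(90,112,2))])
for uv in((240,125),(246,125),(328,125),(334,125),(285,119),(285,113)): print(uv,(plane(K,D,M,[uv],.008)*1000).round(1)[0])
c=P[(P[...,2]>.17)&(P[...,2]<.2)&(abs(P[...,0]-.44)<.06)];print("carton",cv2.minAreaRect((c[:,:2]*1000).astype(np.float32)),np.median(c[:,2]))
E
```

```text
px [244 119] [326 130]
((440.5386657714844, -205.8064422607422), (66.35044860839844, 8.598739624023438), 2.0766773223876953) -200.3516300586542
122 [(234, np.uint8(15), np.uint8(144), np.uint8(233)), (236, np.uint8(13), np.uint8(153), np.uint8(213)), (238, np.uint8(11), np.uint8(152), np.uint8(136)), (240, np.uint8(12), np.uint8(150), np.uint8(136)), (242, np.uint8(11), np.uint8(152), np.uint8(139)), (244, np.uint8(13), np.uint8(128), np.uint8(100)), (246, np.uint8(18), np.uint8(102), np.uint8(210)), (248, np.uint8(24), np.uint8(54), np.uint8(254)), (250, np.uint8(25), np.uint8(54), np.uint8(252)), (252, np.uint8(24), np.uint8(54), np.uint8(252)), (320, np.uint8(18), np.uint8(98), np.uint8(167)), (322, np.uint8(19), np.uint8(90), np.uint8(181)), (324, np.uint8(18), np.uint8(96), np.uint8(192)), (326, np.uint8(19), np.uint8(96), np.uint8(200)), (328, np.uint8(8), np.uint8(143), np.uint8(66)), (330, np.uint8(9), np.uint8(134), np.uint8(74)), (332, np.uint8(10), np.uint8(128), np.uint8(78)), (334, np.uint8(7), np.uint8(131), np.uint8(70)), (336, np.uint8(14), np.uint8(156), np.uint8(129
[... 801 characters left out ...]
np.uint8(203)), (328, np.uint8(8), np.uint8(142), np.uint8(70)), (330, np.uint8(12), np.uint8(138), np.uint8(72)), (332, np.uint8(12), np.uint8(140), np.uint8(73)), (334, np.uint8(9), np.uint8(135), np.uint8(68)), (336, np.uint8(13), np.uint8(149), np.uint8(130)), (338, np.uint8(13), np.uint8(147), np.uint8(116)), (340, np.uint8(14), np.uint8(140), np.uint8(120))]
(240, 125) [ 404.4 -207.5    8. ]
(246, 125) [ 409.3 -207.3    8. ]
(328, 125) [ 474.9 -204.9    8. ]
(334, 125) [ 479.7 -204.8    8. ]
(285, 119) [ 440.4 -201.5    8. ]
(285, 113) [ 440.2 -196.9    8. ]
carton ((439.21258544921875, -254.17825317382812), (76.39305877685547, 95.91067504882812), 2.099085569381714) 0.19254537303737526
```

Emit:
move_arm(increments=[{"grip":1,"linear":[0.004,0.08,0.004],"twist":0.002},{"grip":1,"linear":[0.004,0.08,0.005],"twist":0.001},{"grip":1,"linear":[0.004,0.08,0.005],"twist":0},{"grip":1,"linear":[0.004,0.08,0.005],"twist":0},{"grip":1,"linear":[0.002,0.06,0.005],"twist":0}])

```text
clock: 36.9
eef_pos: [0.4479, -0.2729, 0.0833]
tool_rot: [-0.507, 0.499, -0.484, 0.51]
ft_force: [-0.1, -0.0, -1.1]
grip_width: 0.0491
```

Emit:
move_arm(increments=[{"grip":1,"linear":[0,0.05,0],"twist":0},{"grip":1,"linear":[0,0.04,0],"twist":0},{"grip":1,"linear":[0,0,0],"twist":0},{"grip":1,"linear":[0,0,0],"twist":0},{"grip":1,"linear":[0,0,0],"twist":0}])

```text
clock: 37.4
eef_pos: [0.4478, -0.2719, 0.0629]
tool_rot: [-0.507, 0.5, -0.483, 0.51]
ft_force: [0.1, -0.1, -2.3]
grip_width: 0.0491
```

```bash
python3 plan.py .442 -.2735 .028 1.7
```

```text
at [ 0.4478 -0.2719  0.0629] ang 2.0 j [-0.55  0.44 -0.18  0.98  0.01  0.99] t 37.4 w 0.049 F [ 0.1 -0.1 -2.3]
[0.0021, 0.035, -0.0054] 0.0004; [0.0021, 0.035, -0.0054] 0.0004; [0.0021, 0.035, -0.0054] 0.0004; [0.0021, 0.035, -0.0054] 0.0004; [0.0021, 0.035, -0.0054] 0.0004; 
tilt y axis [-0.014  0.019 -1.   ]
```

Emit:
move_arm(increments=[{"grip":1,"linear":[0.003,0.025,-0.01],"twist":0},{"grip":1,"linear":[0.003,0.025,-0.008],"twist":0},{"grip":1,"linear":[0.002,0.025,-0.006],"twist":0},{"grip":1,"linear":[0.002,0.025,-0.003],"twist":0},{"grip":1,"linear":[0.002,0.025,0],"twist":0}])

```text
clock: 37.9
eef_pos: [0.4431, -0.2753, 0.0383]
tool_rot: [-0.507, 0.498, -0.485, 0.51]
ft_force: [-0.4, -0.3, -2.1]
grip_width: 0.0494
```

```bash
python3 plan.py .442 -.2735 .028 1.7
```

```text
at [ 0.4431 -0.2753  0.0383] ang 1.9 j [-0.56  0.46 -0.22  0.91  0.01  0.98] t 37.9 w 0.049 F [-0.4 -0.3 -2.1]
[-0.0016, 0.0104, -0.0009] 0.0004; [-0.0016, 0.0104, -0.0009] 0.0004; [-0.0016, 0.0104, -0.0009] 0.0004; [-0.0016, 0.0104, -0.0009] 0.0004; [-0.0016, 0.0104, -0.0009] 0.0004; 
tilt y axis [-0.01   0.016 -1.   ]
```

Emit:
move_arm(increments=[{"grip":1,"linear":[-0.008,0.018,-0.003],"twist":0},{"grip":1,"linear":[0,0.018,0],"twist":0},{"grip":1,"linear":[0,0.014,0],"twist":0},{"grip":1,"linear":[0,0.01,0],"twist":0},{"grip":1,"linear":[0,0,0],"twist":0}])

```text
clock: 38.4
eef_pos: [0.4419, -0.2731, 0.0258]
tool_rot: [-0.507, 0.498, -0.485, 0.51]
ft_force: [-0.4, 0.1, -2.5]
grip_width: 0.0494
```

Emit:
move_arm(increments=[{"grip":1,"linear":[0,0,0],"twist":0},{"grip":0,"linear":[0,0,0],"twist":0},{"grip":0,"linear":[0,0,0],"twist":0},{"grip":0,"linear":[0,0,0],"twist":0},{"grip":0,"linear":[0,0,0],"twist":0}])

```text
clock: 38.9
eef_pos: [0.4433, -0.2738, 0.0266]
tool_rot: [-0.506, 0.497, -0.486, 0.51]
ft_force: [-0.6, 0.3, 0.3]
grip_width: 0.0855
```

Emit:
move_arm(increments=[{"grip":0,"linear":[0,-0.1,0],"twist":0},{"grip":0,"linear":[0,-0.2,0],"twist":0},{"grip":0,"linear":[0,-0.2,0],"twist":0},{"grip":0,"linear":[0,-0.2,0],"twist":0},{"grip":0,"linear":[0,0,0],"twist":0}])

```text
clock: 39.4
eef_pos: [0.4432, -0.2753, 0.1699]
tool_rot: [-0.507, 0.499, -0.484, 0.51]
ft_force: [-0.1, 0.1, 0.4]
grip_width: 0.0853
```

```bash
python3 plan.py .653 .177 .15 15;python3 look.py w16 .35 .53 -.4 -.15 .05,.062
```

```text
at [ 0.4432 -0.2753  0.1699] ang 1.9 j [-0.56  0.33 -0.03  1.23  0.01  0.98] t 39.4 w 0.085 F [-0.1  0.1  0.4]
[-0.1482, 0.0085, 0.0751] -0.0076; [-0.147, 0.0084, 0.0773] -0.0076; [-0.1458, 0.0084, 0.0795] -0.0076; [-0.1446, 0.0084, 0.0817] -0.0076; [-0.1433, 0.0083, 0.0839] -0.0076; [-0.1421, 0.0083, 0.0861] -0.0076; [-0.1407, 0.0082, 0.0882] -0.0076; [-0.1394, 0.0082, 0.0904] -0.0076; [-0.138, 0.0081, 0.0925] -0.0076; [-0.1366, 0.0081, 0.0946] -0.0076; [-0.1351, 0.008, 0.0966] -0.0076; [-0.1336, 0.008, 0.0987] -0.0076; [-0.1321, 0.0079, 0.1007] -0.0076; [-0.1306, 0.0079, 0.1027] -0.0076; [-0.129, 0.0078, 0.1047] -0.0076; 
tilt y axis [-0.012  0.018 -1.   ]
.05,.062 11688 z 0.058 [ 454.1 -243. ] [207.1  94. ] 70.2
```

View pics/w16.png

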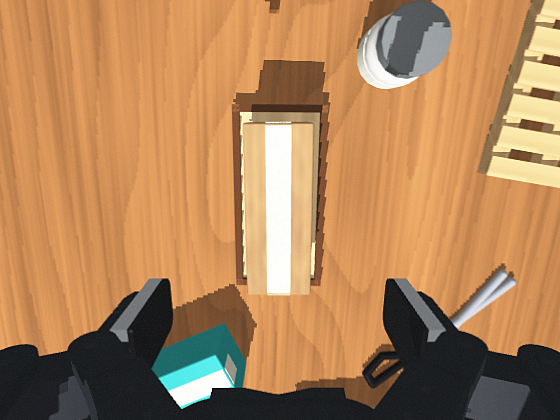

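The long carton lies inside the lips (carton columns 244–312 within 234–328, rows 122–293); top at 0.058 m by the wrist camera, which reads about 2 mm high. Jar and turquoise box untouched. Now for the weight.

Emit:
move_arm(increments=[{"grip":0,"linear":[-0.148,0,0.075],"twist":-0.0076},{"grip":0,"linear":[-0.147,0,0.077],"twist":-0.0076},{"grip":0,"linear":[-0.146,0,0.08],"twist":-0.0076},{"grip":0,"linear":[-0.145,0,0.082],"twist":-0.0076},{"grip":0,"linear":[-0.143,0,0.084],"twist":-0.0076}])

```text
clock: 39.95
eef_pos: [0.5102, -0.1226, 0.1639]
tool_rot: [-0.525, 0.485, -0.463, 0.525]
ft_force: [0.1, -0.4, 0.3]
grip_width: 0.0852
```

Emit:
move_arm(increments=[{"grip":0,"linear":[-0.142,0,0.086],"twist":-0.0076},{"grip":0,"linear":[-0.141,0,0.088],"twist":-0.0076},{"grip":0,"linear":[-0.139,0,0.09],"twist":-0.0076},{"grip":0,"linear":[-0.138,0,0.092],"twist":-0.0076},{"grip":0,"linear":[-0.137,0,0.095],"twist":-0.0076}])

```text
clock: 40.45
eef_pos: [0.5786, 0.0344, 0.157]
tool_rot: [0.545, -0.467, 0.438, -0.541]
ft_force: [0.2, -0.8, -0.8]
grip_width: 0.0854
```

Emit:
move_arm(increments=[{"grip":0,"linear":[-0.135,0,0.097],"twist":-0.0076},{"grip":0,"linear":[-0.134,0,0.099],"twist":-0.0076},{"grip":0,"linear":[-0.132,0,0.1],"twist":-0.0076},{"grip":0,"linear":[-0.12,0,0.095],"twist":-0.0076},{"grip":0,"linear":[-0.08,0,0.06],"twist":0}])

```text
clock: 40.95
eef_pos: [0.6397, 0.178, 0.1473]
tool_rot: [0.563, -0.452, 0.417, -0.552]
ft_force: [-0.2, -0.9, -0.4]
grip_width: 0.0855
```

Emit:
move_arm(increments=[{"grip":0,"linear":[0,0,0],"twist":0},{"grip":0,"linear":[0,0,0],"twist":0},{"grip":0,"linear":[0,0,0],"twist":0},{"grip":0,"linear":[0,0,0],"twist":0},{"grip":0,"linear":[0,0,0],"twist":0}])

```text
clock: 41.45
eef_pos: [0.6368, 0.1774, 0.1412]
tool_rot: [0.566, -0.454, 0.414, -0.55]
ft_force: [0.2, -1.0, -0.2]
grip_width: 0.0855
```

```bash
python3 look.py w17 .55 .75 .08 .28 .056,.07 .018,.03; python3 plan.py .653 .177 .038 15
```

```text
.056,.07 765 z 0.0657 [653.2 176.9] [19.2 18.8] 61.3
.018,.03 1269 z 0.0278 [652.6 178.8] [39. 35.] 19.6
at [0.6368 0.1773 0.1413] ang 14.3 j [0.26 0.65 0.41 1.38 0.03 1.58] t 41.5 w 0.085 F [-0.4  0.4 -0.7]
[0.0073, 0.1022, 0.021] -0.0013; [0.0073, 0.1022, 0.021] -0.0013; [0.0074, 0.1022, 0.021] -0.0013; [0.0074, 0.1022, 0.021] -0.0013; [0.0074, 0.1022, 0.021] -0.0013; 
tilt y axis [-0.058  0.016 -0.998]
```

Tilt is 3.5° again; sweeping tangentially twice to remove it before gripping.

Emit:
move_arm(increments=[{"grip":0,"linear":[0.2,-0.02,0],"twist":0.02},{"grip":0,"linear":[0.2,-0.02,0],"twist":0.02},{"grip":0,"linear":[0.2,-0.02,0],"twist":0.02},{"grip":0,"linear":[0.2,-0.02,0],"twist":0.02},{"grip":0,"linear":[0,0,0],"twist":0}])

```text
clock: 42.0
eef_pos: [0.6683, 0.0137, 0.1553]
tool_rot: [0.529, -0.497, 0.461, -0.511]
ft_force: [-0.3, 0.3, -0.3]
grip_width: 0.0856
```

Emit:
move_arm(increments=[{"grip":0,"linear":[-0.2,0,0],"twist":-0.02},{"grip":0,"linear":[-0.2,0,0],"twist":-0.02},{"grip":0,"linear":[-0.2,0,0],"twist":-0.02},{"grip":0,"linear":[-0.2,0,0],"twist":-0.02},{"grip":0,"linear":[0,0,0],"twist":0}])

```text
clock: 42.5
eef_pos: [0.6464, 0.1713, 0.1609]
tool_rot: [0.562, -0.455, 0.419, -0.549]
ft_force: [-0.6, -0.9, 0.1]
grip_width: 0.0854
```

Emit:
move_arm(increments=[{"grip":0,"linear":[0.2,-0.02,0],"twist":0.02},{"grip":0,"linear":[0.2,-0.02,0],"twist":0.02},{"grip":0,"linear":[0.2,-0.02,0],"twist":0.02},{"grip":0,"linear":[0.2,-0.02,0],"twist":0.02},{"grip":0,"linear":[0,0,0],"twist":0}])

```text
clock: 43.0
eef_pos: [0.6755, 0.0126, 0.1741]
tool_rot: [0.527, -0.496, 0.463, -0.512]
ft_force: [0.0, -0.3, -0.1]
grip_width: 0.0854
```

Emit:
move_arm(increments=[{"grip":0,"linear":[-0.2,0,0],"twist":-0.02},{"grip":0,"linear":[-0.2,0,0],"twist":-0.02},{"grip":0,"linear":[-0.2,0,0],"twist":-0.02},{"grip":0,"linear":[-0.2,0,0],"twist":-0.02},{"grip":0,"linear":[0,0,0],"twist":0}])

```text
clock: 43.5
eef_pos: [0.6534, 0.1705, 0.1786]
tool_rot: [0.56, -0.455, 0.42, -0.55]
ft_force: [0.6, -0.1, -0.9]
grip_width: 0.0857
```

```bash
python3 plan.py .653 .177 .08 15
```

```text
at [0.6534 0.1705 0.1786] ang 13.5 j [0.24 0.66 0.52 1.47 0.03 1.58] t 43.5 w 0.086 F [ 0.6 -0.1 -0.9]
[-0.0034, 0.0987, 0.0053] -0.0026; [-0.0034, 0.0987, 0.0053] -0.0026; [-0.0034, 0.0987, 0.0053] -0.0026; [-0.0034, 0.0987, 0.0054] -0.0026; [-0.0034, 0.0987, 0.0054] -0.0026; 
tilt y axis [-0.048  0.02  -0.999]
```

Emit:
move_arm(increments=[{"grip":0,"linear":[-0.004,0.1,0.006],"twist":-0.005},{"grip":0,"linear":[-0.004,0.1,0.006],"twist":-0.003},{"grip":0,"linear":[-0.004,0.1,0.006],"twist":-0.002},{"grip":0,"linear":[-0.004,0.1,0.005],"twist":0},{"grip":0,"linear":[-0.003,0.06,0.005],"twist":0}])

```text
clock: 44.0
eef_pos: [0.6547, 0.1795, 0.0885]
tool_rot: [0.563, -0.447, 0.416, -0.558]
ft_force: [-0.8, -0.4, -0.7]
grip_width: 0.0852
```

```bash
python3 plan.py .653 .177 .038 15
```

```text
at [0.6547 0.1795 0.0885] ang 14.8 j [0.25 0.71 0.37 1.26 0.03 1.57] t 44.0 w 0.085 F [-0.8 -0.4 -0.7]
[0.0035, 0.0504, -0.0006] -0.0003; [0.0035, 0.0504, -0.0006] -0.0003; [0.0035, 0.0504, -0.0006] -0.0003; [0.0035, 0.0504, -0.0006] -0.0003; [0.0035, 0.0504, -0.0006] -0.0003; 
tilt y axis [-0.039  0.021 -0.999]
```

Emit:
move_arm(increments=[{"grip":0,"linear":[0.006,0.07,0],"twist":0},{"grip":0,"linear":[0.005,0.07,0],"twist":0},{"grip":0,"linear":[0.004,0.06,0],"twist":0},{"grip":0,"linear":[0.003,0.04,0],"twist":0},{"grip":0,"linear":[0,0,0],"twist":0}])

```text
clock: 44.5
eef_pos: [0.6529, 0.1752, 0.0371]
tool_rot: [0.563, -0.448, 0.416, -0.556]
ft_force: [-1.0, -1.1, -1.1]
grip_width: 0.0854
```

```bash
python3 plan.py .653 .177 .038 15
```

```text
at [0.6529 0.1752 0.0371] ang 14.7 j [0.25 0.74 0.3  1.16 0.03 1.56] t 44.5 w 0.085 F [-1.  -1.1 -1.1]
[-0.0018, -0.0008, 0.0005] -0.0005; [-0.0018, -0.0008, 0.0005] -0.0005; [-0.0018, -0.0008, 0.0005] -0.0005; [-0.0018, -0.0008, 0.0005] -0.0005; [-0.0018, -0.0008, 0.0005] -0.0005; 
tilt y axis [-0.041  0.02  -0.999]
```

Emit:
move_arm(increments=[{"grip":1,"linear":[-0.006,0,0],"twist":0},{"grip":1,"linear":[0,0,0],"twist":0},{"grip":1,"linear":[0,0,0],"twist":0},{"grip":1,"linear":[0,0,0],"twist":0},{"grip":1,"linear":[0,0,0],"twist":0}])

```text
clock: 45.0
eef_pos: [0.6546, 0.1769, 0.0403]
tool_rot: [0.562, -0.447, 0.417, -0.558]
ft_force: [0.2, 0.4, -1.7]
grip_width: 0.0183
```

Emit:
move_arm(increments=[{"grip":1,"linear":[0,0,0],"twist":0},{"grip":1,"linear":[0,0,0],"twist":0},{"grip":1,"linear":[0,0,0],"twist":0},{"grip":1,"linear":[0,-0.04,0],"twist":0},{"grip":1,"linear":[0,-0.08,0],"twist":0}])

```text
clock: 45.5
eef_pos: [0.6526, 0.1757, 0.0613]
tool_rot: [0.564, -0.448, 0.415, -0.556]
ft_force: [-0.7, -0.1, -2.3]
grip_width: 0.0179
```

Emit:
move_arm(increments=[{"grip":1,"linear":[0,-0.1,0],"twist":0},{"grip":1,"linear":[0,-0.1,0],"twist":0},{"grip":1,"linear":[0,-0.1,0],"twist":0},{"grip":1,"linear":[0,-0.1,0],"twist":0},{"grip":1,"linear":[0,-0.1,0],"twist":0}])

```text
clock: 46.0
eef_pos: [0.6547, 0.173, 0.1631]
tool_rot: [0.566, -0.45, 0.413, -0.553]
ft_force: [-0.6, 0.3, -3.3]
grip_width: 0.0184
```

```bash
python3 plan.py .442 -.2745 .15 -20
```

```text
at [0.6547 0.173  0.1631] ang 14.7 j [0.25 0.68 0.51 1.45 0.03 1.56] t 46.0 w 0.018 F [-0.6  0.3 -3.3]
[0.1264, 0.0054, -0.1062] 0.0202; [0.1306, 0.0051, -0.101] 0.0202; [0.1346, 0.0047, -0.0957] 0.0202; [0.1384, 0.0043, -0.0902] 0.0202; [0.1419, 0.004, -0.0845] 0.0202; [0.1452, 0.0036, -0.0787] 0.0202; [0.1483, 0.0033, -0.0728] 0.0202; [0.1511, 0.0029, -0.0668] 0.0202; [0.1537, 0.0025, -0.0606] 0.0202; [0.156, 0.0022, -0.0544] 0.0202; [0.1581, 0.0018, -0.048] 0.0202; [0.1599, 0.0015, -0.0416] 0.0202; [0.1614, 0.0011, -0.0351] 0.0202; [0.1627, 0.0008, -0.0286] 0.0202; [0.1638, 0.0005, -0.022] 0.0202; 
tilt y axis [-0.052  0.017 -0.999]
```

Emit:
move_arm(increments=[{"grip":1,"linear":[0.126,0,-0.106],"twist":0.02},{"grip":1,"linear":[0.13,0,-0.101],"twist":0.02},{"grip":1,"linear":[0.135,0,-0.096],"twist":0.02},{"grip":1,"linear":[0.138,0,-0.09],"twist":0.02},{"grip":1,"linear":[0.142,0,-0.085],"twist":0.02}])

```text
clock: 46.5
eef_pos: [0.5856, 0.0248, 0.1689]
tool_rot: [0.519, -0.501, 0.47, -0.509]
ft_force: [0.5, -0.4, -1.9]
grip_width: 0.0183
```

Emit:
move_arm(increments=[{"grip":1,"linear":[0.145,0,-0.079],"twist":0.02},{"grip":1,"linear":[0.148,0,-0.073],"twist":0.02},{"grip":1,"linear":[0.151,0,-0.067],"twist":0.02},{"grip":1,"linear":[0.154,0,-0.061],"twist":0.02},{"grip":1,"linear":[0.156,0,-0.054],"twist":0.02}])

```text
clock: 47.0
eef_pos: [0.5105, -0.1302, 0.1709]
tool_rot: [-0.467, 0.551, -0.521, 0.455]
ft_force: [0.1, -0.5, -2.4]
grip_width: 0.018
```

```bash
python3 plan.py .442 -.2745 .14 -20
```

```text
at [ 0.5105 -0.1302  0.1709] ang -8.6 j [-0.25  0.36  0.01  1.26  0.01  1.47] t 47.0 w 0.018 F [ 0.1 -0.5 -2.4]
[0.1534, 0.0308, -0.0448] 0.0199; [0.1551, 0.0305, -0.0387] 0.0199; [0.1566, 0.0302, -0.0325] 0.0199; [0.1578, 0.0299, -0.0262] 0.0199; [0.1587, 0.0297, -0.02] 0.0199; 
tilt y axis [-0.04   0.02  -0.999]
```

Emit:
move_arm(increments=[{"grip":1,"linear":[0.153,0.02,-0.045],"twist":0.02},{"grip":1,"linear":[0.155,0.02,-0.039],"twist":0.02},{"grip":1,"linear":[0.157,0.02,-0.033],"twist":0.02},{"grip":1,"linear":[0.155,0.02,-0.026],"twist":0.02},{"grip":1,"linear":[0.12,0,-0.018],"twist":0.02}])

```text
clock: 47.5
eef_pos: [0.4407, -0.273, 0.157]
tool_rot: [-0.41, 0.594, -0.568, 0.395]
ft_force: [0.4, 0.8, -2.4]
grip_width: 0.0184
```

Emit:
move_arm(increments=[{"grip":1,"linear":[0,0,0],"twist":0},{"grip":1,"linear":[0,0,0],"twist":0},{"grip":1,"linear":[0,0,0],"twist":0},{"grip":1,"linear":[0,0,0],"twist":0},{"grip":1,"linear":[0,0,0],"twist":0}])

```text
clock: 48.0
eef_pos: [0.4398, -0.2739, 0.1581]
tool_rot: [-0.409, 0.595, -0.569, 0.394]
ft_force: [-0.4, 0.2, -3.5]
grip_width: 0.0178
```

```bash
python3 plan.py .442 -.275 .1 -20; python3 - <<'E'
from h import *
im,d,K,D,M=cam("top");P=cloud(d,K,D,M).reshape(-1,3)
def s(n,x,y,z0,z1,r=.09):
    Q=P[(abs(P[:,0]-x)<.06)&(abs(P[:,1]-y)<r)&(P[:,2]>z0)&(P[:,2]<z1)];print(n,len(Q),np.round(cv2.minAreaRect((Q[:,:2]*1000).astype(np.float32))[0],1),np.round(cv2.minAreaRect((Q[:,:2]*1000).astype(np.float32))[1],1))
s("long",.441,-.29,.048,.062,.08)
im,d,K,D,M=cam("wrist");cv2.imwrite("pics/w18.png",im);P=cloud(d,K,D,M).reshape(-1,3)
s("long wrist",.441,-.275,.05,.062,.085)
E
```

```text
at [ 0.4398 -0.2739  0.1581] ang -20.8 j [-0.55  0.35 -0.04  1.22 -0.    1.38] t 48.0 w 0.018 F [-0.4  0.2 -3.5]
[0.0005, 0.0579, 0.0049] -0.0014; [0.0005, 0.0579, 0.0049] -0.0014; [0.0005, 0.0579, 0.0049] -0.0014; [0.0005, 0.0579, 0.0049] -0.0014; [0.0005, 0.0579, 0.0049] -0.0014; 
tilt y axis [-0.038  0.019 -0.999]
long 342 [ 437.4 -244.4] [49.9 68. ]
long wrist 8824 [ 442.6 -274.6] [ 50.2 132.3]
```

View pics/w18.png

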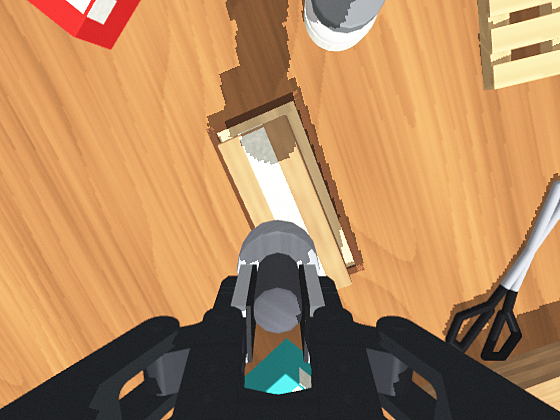

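The weight (275,290) is held over the carton, whose centre the wrist camera puts at (0.4426, −0.2746) with the right size (50×132). Lowering to a TCP height of about 0.09.

Emit:
move_arm(increments=[{"grip":1,"linear":[0,0.07,0.008],"twist":0},{"grip":1,"linear":[0,0.07,0.007],"twist":0},{"grip":1,"linear":[0,0.06,0.006],"twist":0},{"grip":1,"linear":[0,0.04,0.005],"twist":0},{"grip":1,"linear":[0,0,0],"twist":0}])

```text
clock: 48.6
eef_pos: [0.4447, -0.2736, 0.1087]
tool_rot: [-0.409, 0.594, -0.569, 0.396]
ft_force: [0.1, -0.0, -3.0]
grip_width: 0.0181
```

```bash
python3 plan.py .4435 -.275 .09 -20
```

```text
at [ 0.4447 -0.2736  0.1087] ang -20.6 j [-0.55  0.4  -0.1   1.11 -0.    1.38] t 48.6 w 0.018 F [ 0.1 -0.  -3. ]
[0.0018, 0.0187, 0.0001] -0.001; [0.0018, 0.0187, 0.0001] -0.001; [0.0018, 0.0187, 0.0001] -0.001; [0.0018, 0.0187, 0.0001] -0.001; [0.0018, 0.0187, 0.0001] -0.001; 
tilt y axis [-0.036  0.018 -0.999]
```

Emit:
move_arm(increments=[{"grip":1,"linear":[0.003,0.02,0],"twist":0},{"grip":1,"linear":[0.002,0.02,0],"twist":0},{"grip":1,"linear":[0.002,0.02,0],"twist":0},{"grip":1,"linear":[0,0.015,0],"twist":0},{"grip":1,"linear":[0,0.01,0],"twist":0}])

```text
clock: 49.1
eef_pos: [0.4446, -0.2755, 0.0923]
tool_rot: [-0.409, 0.592, -0.57, 0.396]
ft_force: [-2.5, 0.5, 10.9]
grip_width: 0.0179
```

Emit:
move_arm(increments=[{"grip":1,"linear":[0,0,0],"twist":0},{"grip":1,"linear":[0,0,0],"twist":0},{"grip":1,"linear":[0,0.01,0],"twist":0},{"grip":1,"linear":[0,0.01,0],"twist":0},{"grip":1,"linear":[0,0,0],"twist":0}])

```text
clock: 49.6
eef_pos: [0.4463, -0.2765, 0.093]
tool_rot: [-0.408, 0.59, -0.572, 0.397]
ft_force: [0.3, -0.3, -2.4]
grip_width: 0.018
```

Contact felt at 0.092 (10.9 N). A light press, release and rise straight up.

Emit:
move_arm(increments=[{"grip":1,"linear":[-0.004,0.008,-0.008],"twist":0},{"grip":0.5,"linear":[0,0,0],"twist":0},{"grip":0,"linear":[0,0,0],"twist":0},{"grip":0,"linear":[0,0,0],"twist":0},{"grip":0,"linear":[0,0,0],"twist":0}])

```text
clock: 50.1
eef_pos: [0.446, -0.2759, 0.0919]
tool_rot: [-0.408, 0.589, -0.573, 0.397]
ft_force: [-0.4, 0.3, -0.1]
grip_width: 0.075
```

Emit:
move_arm(increments=[{"grip":0,"linear":[0,-0.05,0],"twist":0},{"grip":0,"linear":[0,-0.12,0],"twist":0},{"grip":0,"linear":[0,-0.15,0],"twist":0},{"grip":0,"linear":[0,-0.15,0],"twist":0},{"grip":0,"linear":[0,-0.05,0],"twist":0}])

```text
clock: 50.6
eef_pos: [0.447, -0.2759, 0.1987]
tool_rot: [-0.409, 0.592, -0.571, 0.397]
ft_force: [-0.3, 0.2, 0.6]
grip_width: 0.0851
```

Emit:
move_arm(increments=[{"grip":0,"linear":[-0.1,-0.1,-0.1],"twist":0},{"grip":0,"linear":[-0.1,-0.05,-0.1],"twist":0},{"grip":0,"linear":[0,0,0],"twist":0},{"grip":0,"linear":[0,0,0],"twist":0},{"grip":0,"linear":[0,0,0],"twist":0}])

```text
clock: 51.1
eef_pos: [0.425, -0.2246, 0.2325]
tool_rot: [-0.408, 0.591, -0.572, 0.397]
ft_force: [-0.0, -0.2, 0.4]
grip_width: 0.0856
```

```bash
python3 plan.py .44 -.2 .3 -20; python3 - <<'E'
from h import *
def s(P,n,x,y,z0,z1,r=.09,rx=.06):
    Q=P[(abs(P[:,0]-x)<rx)&(abs(P[:,1]-y)<r)&(P[:,2]>z0)&(P[:,2]<z1)]
    if len(Q)<5: print(n,"few");return
    a=cv2.minAreaRect((Q[:,:2]*1000).astype(np.float32));print(n,len(Q),"z",np.median(Q[:,2]).round(4),np.round(a[0],1),np.round(a[1],1),round(a[2],1))
for c in("wrist","top"):
    im,d,K,D,M=cam(c);P=cloud(d,K,D,M).reshape(-1,3);print(c);cv2.imwrite(f"pics/end_{c}.png",im)
    s(P,"long",.441,-.275,.05,.062,.085,.04);s(P,"disc",.443,-.275,.074,.083,.05);s(P,"knob",.443,-.275,.112,.121,.05)
    s(P,"short",.49,.015,.05,.062,.06);s(P,"roll",.43,.264,.045,.056,.06);s(P,"jar",.52,-.155,.064,.074,.04,.04);s(P,"tin",.509,.163,.03,.06,.04,.04)
im2,*_=cam("scene");cv2.imwrite("pics/end.png",np.vstack([cv2.resize(cv2.imread("pics/end_top.png")[130:300,130:410],(560,340)),im2[130:390,:]]))
E
```

```text
at [ 0.425  -0.2246  0.2325] ang -20.6 j [-0.49  0.23 -0.01  1.36 -0.    1.45] t 51.1 w 0.086 F [-0.  -0.2  0.4]
[-0.0284, -0.0676, 0.0034] -0.0011; [-0.0284, -0.0676, 0.0034] -0.0011; [-0.0284, -0.0676, 0.0035] -0.0011; [-0.0284, -0.0676, 0.0036] -0.0011; [-0.0284, -0.0676, 0.0036] -0.0011; 
tilt y axis [-0.027  0.012 -1.   ]
wrist
long 5262 z 0.058 [ 442.4 -274.8] [ 50.2 133.2] 2.0
disc 916 z 0.0798 [ 445.  -274.1] [34.9 39. ] 86.5
knob 509 z 0.1177 [ 444.7 -276.2] [18.9 19.2] 60.8
short few
roll few
jar 2516 z 0.0719 [ 523.5 -156.5] [41.9 42.4] 39.8
tin few
top
long 98 z 0.0563 [ 436.1 -221.1] [23.9 49.9] 88.8
disc few
knob few
short 504 z 0.0558 [488.8  13. ] [84.2 54. ] 80.7
roll 257 z 0.0513 [426.8 261.6] [57.2 57.5] 21.4
jar 155 z 0.0695 [ 519.9 -156.2] [38.  41.1] 89.3
tin 230 z 0.0351 [508.1 162.3] [48.9 47.6] 89.6
```

View pics/end.png

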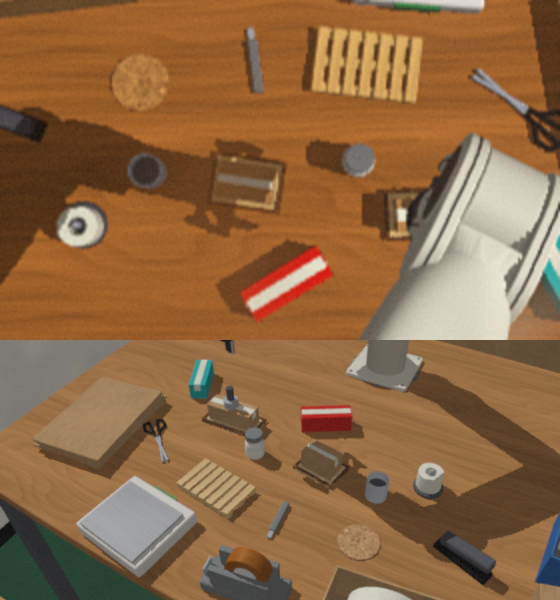

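Both views agree: the weight stands on the long carton's middle (230,398 in the lower picture), the short carton is in its tray (320,460), the roll is on the spindle (430,480), and the jar and tin haven't moved. Handing in.

```bash
python3 -c "
from workcell import bot
print(bot.job_done())"
```

```text
the job is handed in; nothing more can be done
None
```

The stack is apart in the order asked, and I handed the job in at about 51 s of the 125 s. I put the weight on the mat, the roll over the spindle post, the short carton in the short tray and the long carton in the long tray. Then I moved the weight from the mat onto the long carton.

Last checks, from the wrist, top and scene cameras:
- **Weight:** it stands upright about 3 mm from the centre of the long carton's top.
- **Cartons:** both lie flat inside the lips, with their tops at about 56 mm.
- **Roll:** it lies flat on the spindle base, its top at about 52 mm, with the post through its hole.
- **Jar and tin:** both are within 0.5 mm of where they started. The red and turquoise boxes look undisturbed in the pictures.
- **Forces:** the highest I read was about 11 N, at the end of the row when the weight touched the carton.

**Disagreements and problems:**
- The wrist camera read about 2 mm higher than the top camera and 2–5 mm farther out in x. I stayed within the fit margins.
- The tool tilt built up to as much as 7°. I reduced it with extra sweeps before gripping the long carton and the weight; it was about 1–2° while placing the cartons and about 2° when I set the weight down on the carton.
- At the end the arm hid the weight and most of the long carton from the top camera, so those two were measured only with the wrist camera. In the scene picture both look as they should.

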